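# Park the macro lens on its quick-release clamp

## Task

Park the macro lens on the open quick-release clamp as one upright, centred stack, in this order from the bottom: seat the cork-topped plate fully down in the clamp's channel, stand the silver lens upright on the cork, slip the charcoal hood over the front of the lens down to its shoulder, and close the hood's mouth with the red cover, plug side down. Let go of each piece before fetching the next, and leave the cup, the blue canister and the other small things on the shelf standing where they are.

Things in the scene. Friction and masses are not known exactly. Their poses are not given: they have to be found in the camera images.
- clamp: Target, fixed: bare aluminium quick-release clamp, 84 x 80 mm (x, y), 24 mm high, with a small black latch lever flipped open on its +y side (reaching to y = 71 mm, height 13 mm). Origin: centre of its underside. An open channel runs along its x axis between two jaws (the jaws' inner faces at y = -27 and +27 mm, their tops at height 24 mm); the channel's floor is at height 14 mm, open at both x ends. It stands at a different place and yaw each time.
- plate: Loose aluminium quick-release plate with a round tan cork seat on top. Foot 80 x 40 mm (x, y), 18 mm high; on it the cork disc, 56 mm diameter, 12 mm thick, so 30 mm high in all. Origin: centre of its underside, z up, x along the foot. The foot goes into the clamp's channel with its x along the clamp's x (either way round), about 7 mm play each side; grip the cork disc. 0.12 kg.
- lens: Loose silver macro lens standing upright, round, 66 mm high. Base 50 mm diameter up to height 22 mm, then the grip ring with black ribs, 58 mm diameter from height 25 to 50 mm, where a flat shoulder is; above it the narrower front barrel, 42 mm diameter, tapering to 36 mm at the top with dark glass. Origin: centre of its underside, z up along its axis. About 0.26 kg.
- hood: Loose charcoal lens hood of hard silicone: a plain stiff tube, 60 mm outer and 52 mm inner diameter, 40 mm high, open at both ends, standing on end. Origin: centre of its lower end, z up along its axis. It slips over the lens's front barrel with 5 mm play and rests on the shoulder. About 0.05 kg.
- cover: Loose red hood cover lying plug down: plug 40 mm diameter, 6 mm high, then a flange 60 mm diameter from height 6 to 12 mm, then a round grip knob 26 mm diameter from height 12 to 30 mm with a white dot on top. Origin: centre of the plug's underside, z up. The plug goes into the hood's mouth with 6 mm play and the flange rests on the hood's rim. About 0.05 kg.
- cup: Bystander, loose: white ceramic espresso cup without a handle, upright, 60 mm across the rim, 55 mm high. Origin: centre of its underside.
- canister: Bystander, loose: translucent blue twist-cap canister, 52 mm diameter, 60 mm high, upright. Origin: centre of its underside.
- card_case: Bystander, loose: flat yellow memory-card case, 45 x 58 x 14 mm. Origin: centre of its underside.
- battery: Bystander, loose: black camera battery with a grey patch and brass contacts on top, 38 x 52 x 20 mm. Origin: centre of its underside.
- dropper: Bystander, loose: small amber bottle with a black cap, 34 mm diameter, 66 mm high, upright. Origin: centre of its underside.
Mind the look-alikes: they are no part of the job. Leave any pink look-alike of the lens alone.

How it is judged:
By the outcome, as a careful person would: the job done as asked, in the order asked, and still so for the second after the job is handed in, with the robot touching nothing.
It also fails if it takes over 120 s, if anything falls off the work surface, if the arm or the gripper's body presses on something with over 40 N, if the wrist force passes 120 N, or if a joint passes its speed limit or range.

## Robot

A 6-joint arm with a two-finger parallel gripper is mounted at the origin on the work surface. World frame = base frame: x ahead of the robot, y to its left, z up, the work surface at z = 0. Lengths are in m, angles in rad, forces in N, time in s.
With the tool pointing down it reaches from about 0.425 to 0.95 m from the base axis. Payload 3.5 kg.
Tool frame: the origin (TCP) lies midway between the tips of the shut fingers; the grasp point (between the pads) lies 19 mm behind it; z points along the fingers, x is the direction in which the jaws open and shut, and the axes are right-handed (so a half turn about z gives the same grasp; the last joint's range is limited). The gripper opens to 85 mm and grips with 20 to 120 N. Pads are 22 mm wide; open, the fingers measure 114 mm over their backs; the gripper's body (76 mm by 85 mm) begins 54 mm behind the grasp point. The pads swing forward as they close: fully open they stand 13 mm farther back than shut.
Start: joints at [-1.417, 0.286, 1.577, -0, 1.279, -0.15], TCP at [0.202, -0.644, 0.231] pointing down, gripper open.
Joint ranges: [-2.77, 2.77], [-0.9, 2.22], [0.21, 2.48], [-1.53, 4.67], [0.24, 2.81], [-2.84, 2.84]. Speed limits (rad/s): [2.79, 2.79, 3.14, 3.14, 3.14, 3.14].

## Interface

Orientations are given as a unit quaternion [x, y, z, w].
In Python, from plant import readout, optics, ctrl gives the robot as it stands. The module is installed in compiled form; this text tells all that it offers.
- The arm moves only by the shell command python3 -m crank 'ROWS' [OPENING] [FORCE]. ROWS is text: rows parted by semicolons, each of 6 numbers parted by spaces: the shift along the tool's x, y, z in mm, then the turn, a rotation vector about the tool's x, y, z in rad. In form: dx dy dz ax ay az; .... A call has 1 to 5 rows; each row shifts and turns the commanded pose from where the row before left it, along the tool's axes as they then stand; what a row does not reach is not made up. A row lasts 1/8 s, in which the tool goes at most 62.5 mm and 10.7 degrees, less where a joint would pass 70% of its speed; a pose out of reach is approached as far as the arm can. A call is refused whole if a number of a shift passes 62.5 or a number of a turn 0.188, either way. A call with a gripper value outside its range is refused whole. OPENING is the opening, from -1 (shut) to 1 (fully open), set as the call begins (- or left out, the last holds). The fingers move at their own pace and stop on an object; FORCE is the grip in N (left out, the last holds). Time passes only in rows, so rows that do not move let the fingers close. It gives the time, the measured TCP pose, the force and the opening at its end, in the units of the state.
- readout.get_state(): the state, without advancing time (a new reading comes with each control period).
- optics.read_camera(name): name is "scene" or "top" or "wrist"; returns the picture (480x640x3 uint8, red, green, blue); there is no depth.
- optics.calibration(name): a dict with "mtx" (3x3 intrinsics, pixels), "dist_coeffs" ([k1, k2, p1, p2, k3] as OpenCV has them; the pictures are not rectified), "rvec" (rotation vector, rad) and "tvec" (3), from world to camera coordinates, as OpenCV has them; the wrist camera has in their place "tool_from_camera" (4x4, takes a point from camera to tool coordinates, whose origin is the TCP and whose axes are the tool frame's). Camera axes: x right, y down, z forward; pixel columns grow to the right and rows downward; lengths in m; the calibration is good to about 2 mm. A picture is of the moment at which its call begins: read the wrist's pose just before it. calibration takes no time and is no camera call.
- ctrl.sign_off(): hands the job in, once; it reports no verdict.
Trained networks look in the newest picture that a camera, given by its name, has taken for a name from the list of things; names that differ only in an ending like _2 or _b are one class to them, and where a whole thing is asked for, a point or a joint stands for the part that bears it (a point fixed in the world has none). Each returns a list of dicts, best first, with "p" (0 to 1); they miss things now and then, are a little off and sometimes report something else, mostly with a low value. They report only what shows in the picture. A call takes as long as a camera call. They do not tell look-alikes from the thing itself.
- optics.recognise(camera, thing): "xy" ([column, row] as shares, 0 to 1, of the picture: columns of its width, rows of its height, amid what is visible of it).
The state is a dict: "time": time; "qpos": joint angles; "dq": joint speeds; "joint_efforts": joint torques, N m; "eef_pos": TCP position; "tcp_rot": TCP orientation; "contact_force": force on the tool from outside, world axes, zero at the start; "wrist_torque": the same for the moment, N m; "opening": opening from 0.0 (shut) to 1.0 (fully open).
Only numpy, scipy, OpenCV 4.12 (cv2) and the standard library are available. Lean on these libraries where they do the work, as an engineer would, in place of code of your own. Each camera call takes 0.05 s, during which the arm holds its last target.

## Working session

There is one attempt and no reset: what is moved stays moved. The work goes in short steps, Python scripts to look and compute and a shell command to move; the robot and the scene stay as the last step left them, time stands still between calls to the robot, and variables do not carry over. Pictures are saved under pics/ and viewed, and the job is handed in when it is done.

```bash
mkdir -p pics; ls; python3 - <<'E'
from plant import readout, optics, ctrl
import cv2
s=readout.get_state(); print(s)
for n in ["scene","top","wrist"]:
    im=optics.read_camera(n); cv2.imwrite(f"pics/{n}0.png",im[:,:,::-1])
    print(n,optics.calibration(n))
E
```

```text
pics
{'time': 0.0, 'qpos': array([-1.41700563e+00,  2.87182184e-01,  1.57821706e+00, -1.23260914e-05,
        1.27862015e+00, -1.50027848e-01]), 'dq': array([-0.00050324, -0.00020809, -0.00154798,  0.00018652, -0.00090267,
       -0.00196225]), 'joint_efforts': array([-1.24571534e-04, -4.05980015e+01, -2.92624730e+01, -1.61687690e-04,
        5.88948184e-03,  4.39777025e-06]), 'eef_pos': array([ 0.20183923, -0.64340404,  0.22991449]), 'tcp_rot': array([ 0.8059676 , -0.59195841, -0.00086376, -0.00085219]), 'contact_force': array([-0.40620405, -0.1541528 , -0.51850677]), 'wrist_torque': array([ 0.01139962, -0.0049211 ,  0.02631238]), 'opening': 1.0005326305386575}
scene {'mtx': array([[496.76893234,   0.        , 325.14563493],
       [  0.        , 496.76893234, 241.85845496],
       [  0.        ,   0.        ,   1.        ]]), 'dist_coeffs': array([-0.10933113,  0.        ,  0.        ,  0.        ,  0.        ]), 'rvec': array([ 1.77376386,  1.74225807, -0.69013716]), 'tvec': array([-0.0312564 , -0.37461412,  1.30971534])}
top {'mtx': array([[528.27178665,   0.        , 318.7906902
[... 213 characters left out ...]
, -2.12238026,  0.17413339]), 'tvec': array([-0.00084928,  0.53684405,  0.7975672 ])}
wrist {'mtx': array([[398.33921093,   0.        , 317.86919877],
       [  0.        , 398.33921093, 243.4525219 ],
       [  0.        ,   0.        ,   1.        ]]), 'dist_coeffs': array([0.02307642, 0.        , 0.        , 0.        , 0.        ]), 'tool_from_camera': array([[ 9.99999213e-01, -1.24931027e-03, -1.12602646e-04,
        -3.12854916e-04],
       [ 1.22669936e-03,  9.55235577e-01,  2.95843689e-01,
        -7.50418327e-02],
       [-2.62038506e-04, -2.95843595e-01,  9.55236358e-01,
        -1.43079132e-01],
       [ 0.00000000e+00,  0.00000000e+00,  0.00000000e+00,
         1.00000000e+00]])}
```

View pics/top0.png

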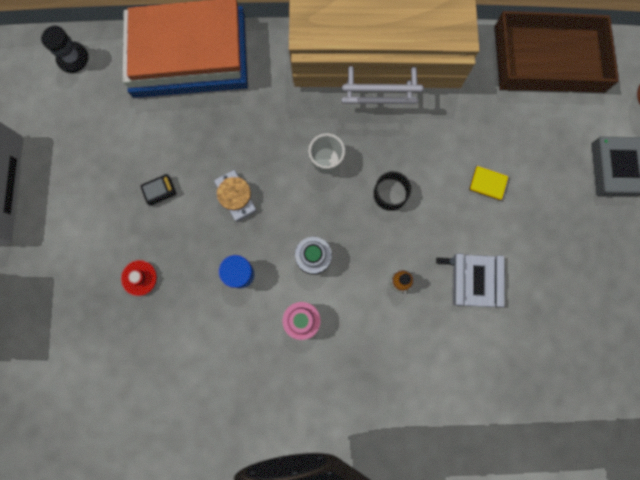

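View pics/scene0.png

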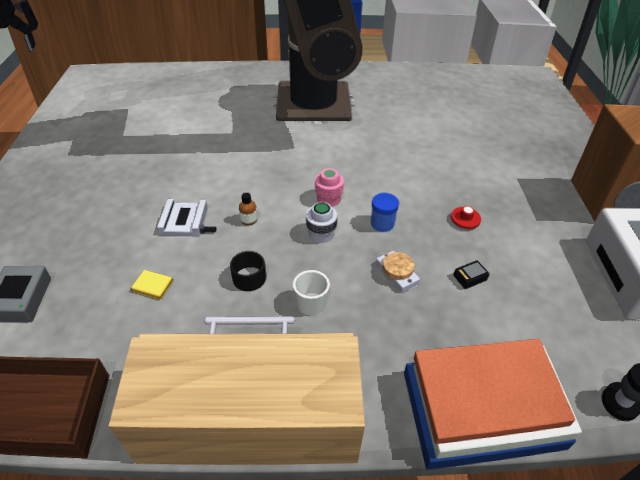

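View pics/wrist0.png

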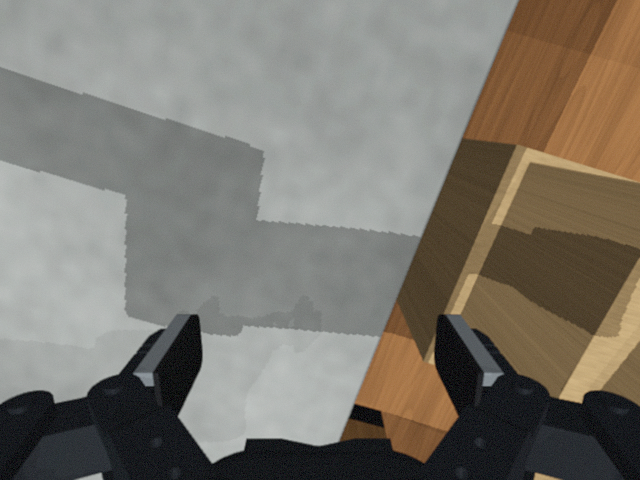

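```bash
cat > h.py <<'E'
from plant import readout, optics, ctrl
import cv2, numpy as np
from scipy.spatial.transform import Rotation as R
def cam_pose(n, s=None):
    c=optics.calibration(n); K=c['mtx']; d=c['dist_coeffs']
    if n=='wrist':
        s=s or readout.get_state()
        T=np.eye(4); T[:3,:3]=R.from_quat(s['tcp_rot']).as_matrix(); T[:3,3]=s['eef_pos']
        W=T@c['tool_from_camera']
        return K,d,W[:3,:3],W[:3,3]
    Rm=cv2.Rodrigues(c['rvec'])[0]
    return K,d,Rm.T,-Rm.T@c['tvec']
def p2w(n,uv,z,s=None):
    K,d,Rc,t=cam_pose(n,s)
    uv=np.atleast_2d(np.array(uv,float))
    q=cv2.undistortPoints(uv[:,None],K,d)[:,0]
    r=np.c_[q,np.ones(len(q))]@Rc.T
    return t+r*((z-t[2])/r[:,2])[:,None]
def w2p(n,P,s=None):
    K,d,Rc,t=cam_pose(n,s)
    P=np.atleast_2d(np.array(P,float))
    return cv2.projectPoints(P,cv2.Rodrigues(Rc.T)[0],-Rc.T@t,K,d)[0][:,0]
def snap(n,f):
    s=readout.get_state(); im=optics.read_camera(n); cv2.imwrite(f'pics/{f}.png',im[:,:,::-1]); return s,im
def rel(target,zaxis_yaw=None,s=None):
    "shift of TCP to world target in tool axes (mm) and yaw: desired world angle of tool x (mod pi)"
    s=s or readout.get_state(); Rt=R.from_quat(s['tcp_rot']).as_matrix()
    d=Rt.T@(np.array(target)-s['eef_pos'])*1000
    xw=Rt[:,0]; yaw=np.arctan2(xw[1],xw[0])
    print('t',round(s['time'],2),'tcp',s['eef_pos'].round(4),'open',round(s['opening'],3),'yaw',round(yaw,4),'tilt',Rt[:2,2].round(4),'F',s['contact_force'].round(1),'q6',s['qpos'][5].round(2))
    print(' shift mm',d.round(1))
    if zaxis_yaw is not None:
        a=(zaxis_yaw-yaw+np.pi/2)%np.pi-np.pi/2
        print(' turn about tool z',round(-a,4))   # tool z down
E
python3 - <<'E'
from h import *
zs=dict(plate=.03,lens=.06,hood=.04,cover=.02,clamp=.02,cup=.05,canister=.06,card_case=.014,battery=.02,dropper=.066)
for t,z in zs.items():
    for cam in ['top','scene']:
        r=optics.recognise(cam,t)[:3]
        for o in r:
            uv=np.array(o['xy'])*[640,480]
            print(t,cam,round(o['p'],2),uv.round(0),p2w(cam,uv,z)[0].round(3))
E
```

```text
plate top 0.58 [233. 194.] [0.601 0.145 0.03 ]
plate top 0.56 [138. 281.] [0.457 0.295 0.03 ]
plate scene 0.93 [399. 270.] [0.623 0.143 0.03 ]
lens top 0.96 [311. 254.] [0.498 0.014 0.06 ]
lens top 0.57 [300. 319.] [0.399 0.03  0.06 ]
lens scene 0.7 [330. 188.] [0.437 0.028 0.06 ]
lens scene 0.58 [321. 222.] [0.532 0.01  0.06 ]
lens scene 0.56 [243. 265.] [ 0.637 -0.122  0.06 ]
hood top 0.65 [396. 180.] [ 0.625 -0.124  0.04 ]
hood scene 0.66 [245. 267.] [ 0.623 -0.122  0.04 ]
cover top 0.76 [138. 281.] [0.458 0.299 0.02 ]
cover scene 0.58 [465. 218.] [0.48  0.295 0.02 ]
clamp top 0.85 [479. 279.] [ 0.463 -0.26   0.02 ]
clamp scene 0.63 [182. 216.] [ 0.472 -0.26   0.02 ]
cup top 0.22 [233. 274.] [0.468 0.136 0.05 ]
cup scene 0.73 [313. 291.] [ 0.684 -0.007  0.05 ]
cup scene 0.23 [382. 213.] [0.498 0.125 0.05 ]
canister top 0.58 [238. 274.] [0.467 0.127 0.06 ]
canister scene 0.87 [385. 213.] [0.508 0.128 0.06 ]
card_case top 0.72 [487. 184.] [ 0.626 -0.282  0.014]
card_case scene 0.84 [153. 282.] [ 0.634 -0.284  0.014]
battery top 0.97 [157. 188.] [0.615 0.277 0.02 ]
battery top 0.49 [237. 271.] [0.476 0.135 0.02 ]
battery scene 0.82 [470. 274.] [0.624 0.271 0.02 ]
dropper top 0.74 [401. 281.] [ 0.457 -0.125  0.066]
dropper scene 0.77 [249. 209.] [ 0.504 -0.122  0.066]
```

```bash
python3 - <<'E'
from h import *
rel([.44,-.26,.25],-np.pi/2)
im=cv2.imread('pics/top0.png'); 
a=cv2.resize(im[225:345,270:350],None,fx=4,fy=4); b=cv2.resize(im[225:345,425:525],None,fx=4,fy=4)
cv2.imwrite('pics/crop0.png',np.hstack([a,b]))
E
```

```text
t 1.15 tcp [ 0.2019 -0.6441  0.2313] open 0.996 yaw -1.2671 tilt [-0.      0.0001] F [-0.1  1.1 -0.3] q6 -0.15
 shift mm [-295.3 -342.1  -18.7]
 turn about tool z 0.3037
```

View pics/crop0.png

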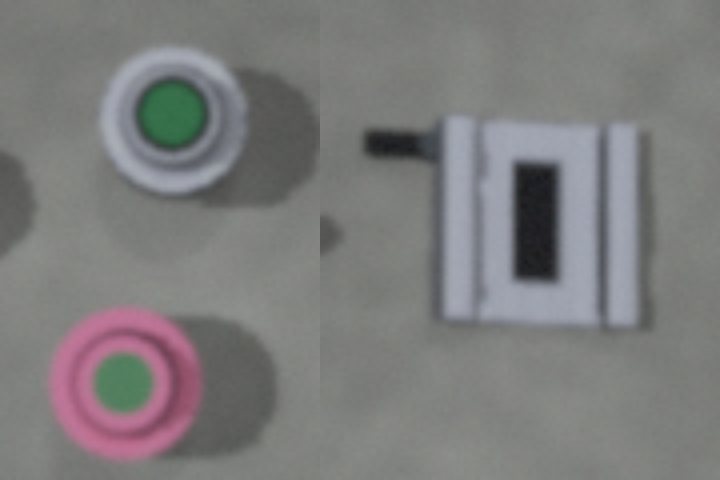

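The top picture shows the silver lens at (313,254) and its pink look-alike at (301,321). The clamp is at (480,281) with the lever to its left, and the plate (235,195), hood (392,190) and cover (138,278) each appear only once. I choose the silver lens.

```bash
python3 -m crank '-39 -46 0 0 0 0;-39 -46 0 0 0 0;-39 -46 0 0 0 0;-39 -46 0 0 0 0;-39 -46 0 0 0 0'; python3 -m crank '-39 -46 0 0 0 0;-39 -46 0 0 0 0;-22 -20 -20 0 0 0;0 0 0 0 0 0.15;0 0 0 0 0 0.15' ; python3 - <<'E'
from h import *
rel([.44,-.26,.25],-np.pi/2)
E
```

```text
time: 1.78
eef_pos: [0.3639, -0.3875, 0.2316]
tcp_rot: [0.806, -0.592, 0.0, 0.0]
contact_force: [-0.1, 0.4, 0.3]
opening: 1.0
time: 2.4
eef_pos: [0.4405, -0.2597, 0.252]
tcp_rot: [0.707, -0.707, 0.001, -0.0]
contact_force: [0.3, 0.9, 0.5]
opening: 0.999
t 2.4 tcp [ 0.4405 -0.2597  0.252 ] open 0.999 yaw -1.5705 tilt [ 0.0009 -0.0009] F [0.3 0.9 0.5] q6 0.84
 shift mm [0.3 0.5 2. ]
 turn about tool z 0.0003
```

```bash
python3 - <<'E'
from h import *
s,im=snap('wrist','w1')
print(w2p('wrist',[[.44,-.26,0]],s))
E
```

```text
[[318.06834704 199.07060602]]
```

View pics/w1.png

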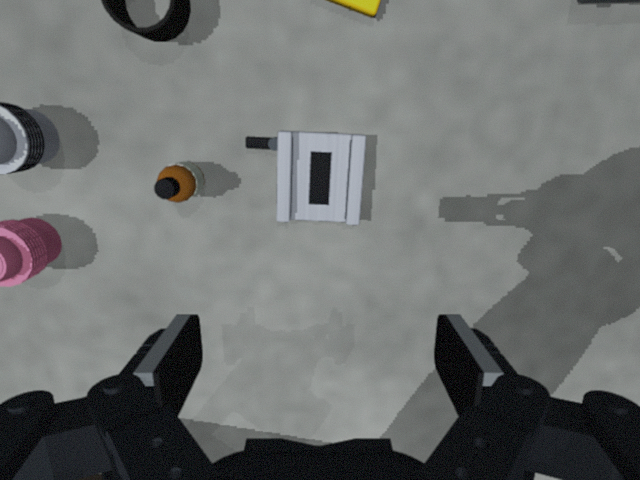

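```bash
python3 - <<'E'
import cv2
im=cv2.imread('pics/w1.png'); cv2.imwrite('pics/w1c.png',cv2.resize(im[115:235,240:390],None,fx=5,fy=5,interpolation=cv2.INTER_CUBIC))
E
```

```text
(no output)
```

View pics/w1c.png

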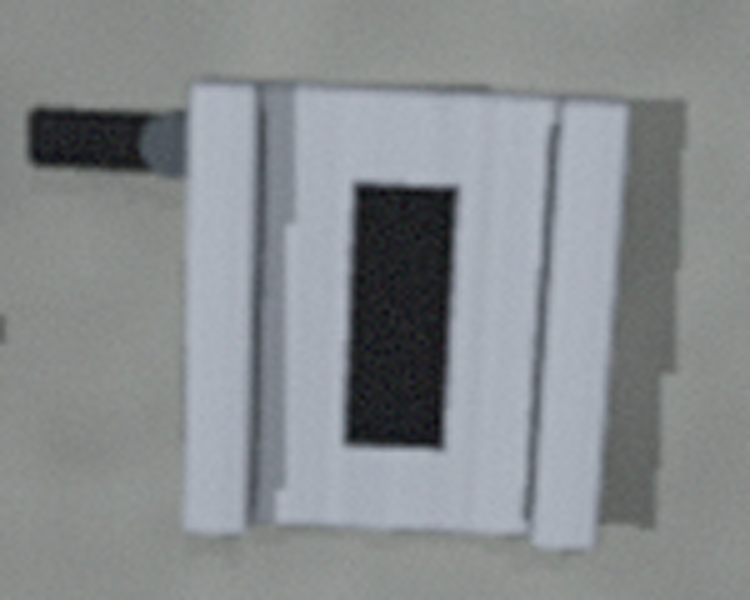

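```bash
python3 - <<'E'
from h import *
s=readout.get_state()
f=lambda L,z:p2w('wrist',np.array(L)/5+[240,115],z,s)[:,:2]
J=f([(190,84),(628,102),(597,548),(187,531)],.024); F=f([(355,184),(459,187),(444,447),(345,443)],.0145)
T=p2w('top',[[480,281]],.0145)
print(J.round(4),J.mean(0),F.round(4),F.mean(0),T)
# model order: image top = +x, left=+y
M=np.array([[42,40],[42,-40],[-42,-40],[-42,40]])/1000
for P in (J,):
    H=(M).T@(P-P.mean(0)); a=np.arctan2(H[0,1]-H[1,0],H[0,0]+H[1,1]); print('yaw',a)
e=F[0]+F[1]-F[2]-F[3]; print('yawF',np.arctan2(e[1],e[0]))
print(np.linalg.norm(J-np.roll(J,1,0),axis=1))
E
```

```text
[[ 0.5053 -0.2245]
 [ 0.5019 -0.303 ]
 [ 0.4193 -0.2996]
 [ 0.4231 -0.221 ]] [ 0.4624121 -0.2620172] [[ 0.4871 -0.2537]
 [ 0.4864 -0.2731]
 [ 0.4372 -0.2704]
 [ 0.4381 -0.2513]] [ 0.4622231 -0.2621022] [[ 0.4611094  -0.26333742  0.0145    ]]
yaw -0.04330480897255154
yawF -0.05114388619357914
[0.08234065 0.07857606 0.08259944 0.07869364]
```

```bash
python3 -m crank '-58 -19 0 0 0 0;-58 -19 0 0 0 0;-58 -19 0 0 0 0;-58 -19 0 0 0 0;-58 -19 0 0 0 0' >/dev/null;  python3 -m crank '-58 -19 0 0 0 0;-57 -19 0 0 0 0;0 0 20 0 0 0;0 0 0 0 0 0' ; python3 - <<'E'
from h import *
s,im=snap('wrist','w2')
print(optics.recognise('wrist','plate')[:2])
E
```

```text
time: 3.58
eef_pos: [0.5699, 0.145, 0.2285]
tcp_rot: [0.709, -0.705, -0.002, 0.002]
contact_force: [0.1, 0.4, -0.5]
opening: 1.002
[{'xy': [0.4989, 0.3471], 'p': 0.65}]
```

View pics/w2.png

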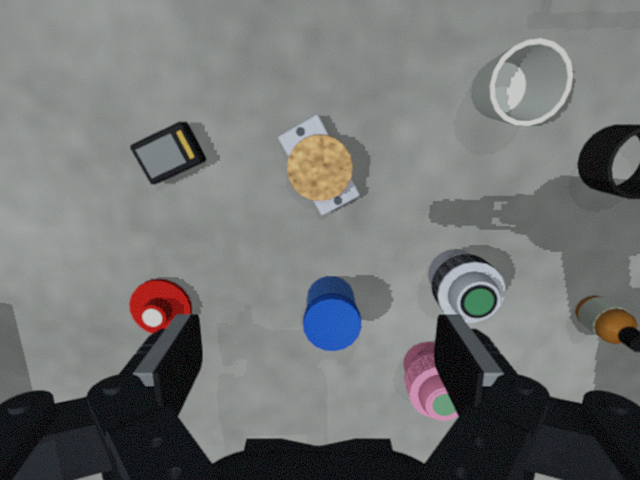

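```bash
python3 - <<'E'
from h import *
s=readout.get_state(); im=cv2.imread('pics/w2.png'); h=cv2.cvtColor(im,cv2.COLOR_BGR2HSV)
m=cv2.inRange(h,(5,70,80),(25,255,255)); m[:,:270]=0; m[:,375:]=0; m[:120]=0; m[215:]=0
c=max(cv2.findContours(m,0,2)[0],key=cv2.contourArea)[:,0].astype(float)
W=p2w('wrist',c,.03,s)[:,:2].astype(np.float32)
(cc,r)=cv2.minEnclosingCircle(W); print(cc,r, cv2.fitEllipse(W*1000))
D=p2w('wrist',[(301,131),(338,201)],.018,s); d=D[0]-D[1]; print(D, np.linalg.norm(d),'yaw',np.arctan2(d[1],d[0]))
rel([cc[0],cc[1],.2],np.arctan2(d[1],d[0])+np.pi/2)
E
```

```text
(0.6065520644187927, 0.14278149604797363) 0.02813253179192543 ((606.62646484375, 142.85398864746094), (54.309364318847656, 55.33596420288086), 43.576942443847656)
[[0.63663355 0.15874173 0.018     ]
 [0.57583637 0.12593478 0.018     ]] 0.06908395995901893 yaw 0.49483349467613613
t 3.67 tcp [0.5711 0.1441 0.2308] open 1.001 yaw -1.5678 tilt [-0.0014 -0.0004] F [ 0.4 -0.5  0.1] q6 1.64
 shift mm [  1.4 -35.5  30.8]
 turn about tool z -0.4919
```

```bash
python3 -m crank '1.4 -35.5 30 0 0 0;0 0 30 0 0 -0.164;0 0 30 0 0 -0.164;0 0 0 0 0 -0.164;0 0 0 0 0 0' 1 40;  python3 - <<'E'
from h import *
rel([.6065,.1428,.012],-1.076)
E
```

```text
time: 4.3
eef_pos: [0.6073, 0.1425, 0.1418]
tcp_rot: [0.858, -0.514, 0.0, -0.0]
contact_force: [-0.4, 0.5, 0.1]
opening: 1.006
t 4.3 tcp [0.6073 0.1425 0.1418] open 1.006 yaw -1.0788 tilt [ 0.0006 -0.0001] F [-0.4  0.5  0.1] q6 1.15
 shift mm [ -0.7   0.6 129.8]
 turn about tool z -0.0028
```

```bash
python3 -m crank '-0.7 0.6 50 0 0 0;0 0 50 0 0 0;0 0 30 0 0 0;0 0 0 0 0 0;0 0 0 0 0 0' 1 40 >/dev/null; python3 -m crank '0 0 0 0 0 0;0 0 0 0 0 0;0 0 0 0 0 0;0 0 0 0 0 0;0 0 0 0 0 0' -1 40;  python3 - <<'E'
from h import *
rel([.6065,.1428,.012],-1.076)
snap('wrist','w3')
E
```

```text
time: 5.55
eef_pos: [0.6078, 0.1444, 0.0137]
tcp_rot: [0.859, -0.512, 0.001, -0.001]
contact_force: [-0.5, -0.9, 7.7]
opening: 0.632
t 5.55 tcp [0.6078 0.1444 0.0137] open 0.632 yaw -1.0752 tilt [0.0035 0.0002] F [-0.5 -0.9  7.7] q6 1.15
 shift mm [0.8 1.9 1.7]
 turn about tool z 0.0008
```

View pics/w3.png

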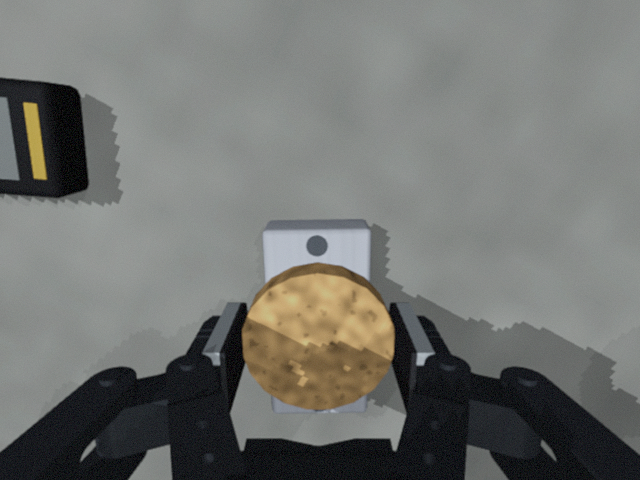

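```bash
python3 -m crank '0 0 -30 0 0 0;0 0 -50 0 0 0;0 0 -50 0 0 0;0 0 0 0 0 0' ;  python3 - <<'E'
from h import *
rel([.4623,-.262,.15],-1.571-.045)
snap('wrist','w4')
E
```

```text
time: 6.1
eef_pos: [0.6095, 0.1447, 0.1474]
tcp_rot: [0.859, -0.512, 0.005, -0.003]
contact_force: [-0.2, -0.8, -1.9]
opening: 0.631
t 6.1 tcp [0.6095 0.1447 0.1474] open 0.631 yaw -1.0749 tilt [0.0111 0.0008] F [-0.2 -0.8 -1.9] q6 1.15
 shift mm [287.7 322.9  -4.6]
 turn about tool z 0.5411
```

View pics/w4.png

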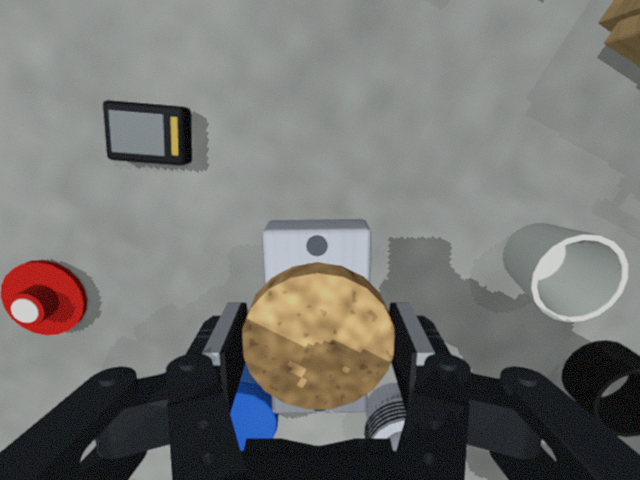

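```bash
cat >> h.py <<'E'
def ellc(f,lo,hi,roi,z,s,cam='wrist'):
    im=cv2.imread(f'pics/{f}.png'); h=cv2.cvtColor(im,cv2.COLOR_BGR2HSV); m=cv2.inRange(h,lo,hi)
    k=np.zeros_like(m); x0,x1,y0,y1=roi; k[y0:y1,x0:x1]=1; m=m*k
    m=cv2.morphologyEx(m,cv2.MORPH_OPEN,np.ones((3,3),np.uint8))
    c=max(cv2.findContours(m,0,2)[0],key=cv2.contourArea); c=cv2.convexHull(c)[:,0].astype(float)
    W=p2w(cam,c,z,s)[:,:2].astype(np.float32); cc,r=cv2.minEnclosingCircle(W)
    e=cv2.fitEllipse(W*1000); print(f,'circ',np.array(cc).round(4),round(r*1000,1),'ell',np.round(e[0],1),np.round(e[1],1)); return np.array(e[0])/1000
def totool(P,s): return R.from_quat(s['tcp_rot']).as_matrix().T@(np.array(P)-s['eef_pos'])*1000
E
python3 - <<'E'
from h import *
s=readout.get_state(); z=s['eef_pos'][2]+.0163
c=ellc('w4',(5,60,60),(25,255,255),(235,400,255,415),z,s)
print('cork centre in tool',totool([*c,z],s))
D=p2w('wrist',[[266,230],[370,230]],z-.012,s);
print([totool(d,s).round(1) for d in D], totool(p2w('wrist',[[317,245]],z-.012,s)[0],s))
E
```

```text
w4 circ [0.6066 0.1446] 29.6 ell [606.5 144.4] [55.4 58.9]
cork centre in tool [ -0.35832261   0.79482761 -16.30462394]
[array([-19.1, -37.2,  -4.2]), array([ 18.4, -37.1,  -4.1])] [ -0.72529008 -31.48532692  -4.15609094]
```

```bash
python3 -m crank '41 45 0 0 0 0;41 45 0 0 0 0;41 45 0 0 0 0;41 45 0 0 0 0;41 45 0 0 0 0' >/dev/null; python3 -m crank '41 45 0 0 0 0;41 45 0 0 0 0;0 0 0 0 0 0.18;0 0 0 0 0 0.18;0 0 0 0 0 0.18' >/dev/null; python3 -m crank '0 0 0 0 0 0;0 0 0 0 0 0' ;  python3 - <<'E'
from h import *
rel([.4648,-.2625,.08],-1.571-.045)
E
```

```text
time: 7.65
eef_pos: [0.465, -0.2574, 0.14]
tcp_rot: [-0.692, 0.722, 0.001, -0.0]
contact_force: [0.8, 0.3, -2.2]
opening: 0.637
t 7.65 tcp [ 0.465  -0.2574  0.14  ] open 0.637 yaw -1.6123 tilt [-0.0018  0.0015] F [ 0.8  0.3 -2.2] q6 0.92
 shift mm [ 5.2 -0.1 60. ]
 turn about tool z 0.0037
```

```bash
python3 -m crank '5.2 0 45 0 0 0.004;0 0 45 0 0 0;0 0 0 0 0 0;0 0 0 0 0 0';  python3 - <<'E'
from h import *
rel([.4648,-.2625,.0272],-1.571-.045)
snap('wrist','w5'); snap('scene','s5')
im=cv2.imread('pics/s5.png'); cv2.imwrite('pics/s5c.png',cv2.resize(im[150:260,110:270],None,fx=5,fy=5))
E
```

```text
time: 8.15
eef_pos: [0.4662, -0.2637, 0.0526]
tcp_rot: [-0.69, 0.724, -0.001, 0.0]
contact_force: [-0.3, -0.9, -1.0]
opening: 0.637
t 8.15 tcp [ 0.4662 -0.2637  0.0526] open 0.637 yaw -1.618 tilt [ 0.0014 -0.0011] F [-0.3 -0.9 -1. ] q6 0.91
 shift mm [-1.2  1.5 25.4]
 turn about tool z -0.002
```

View pics/w5.png

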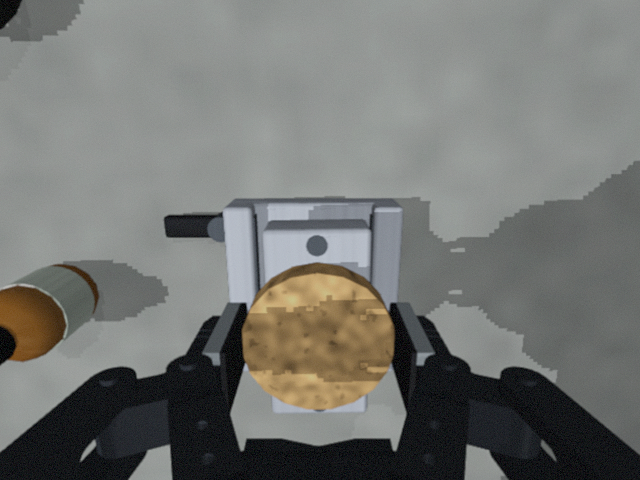

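View pics/s5c.png

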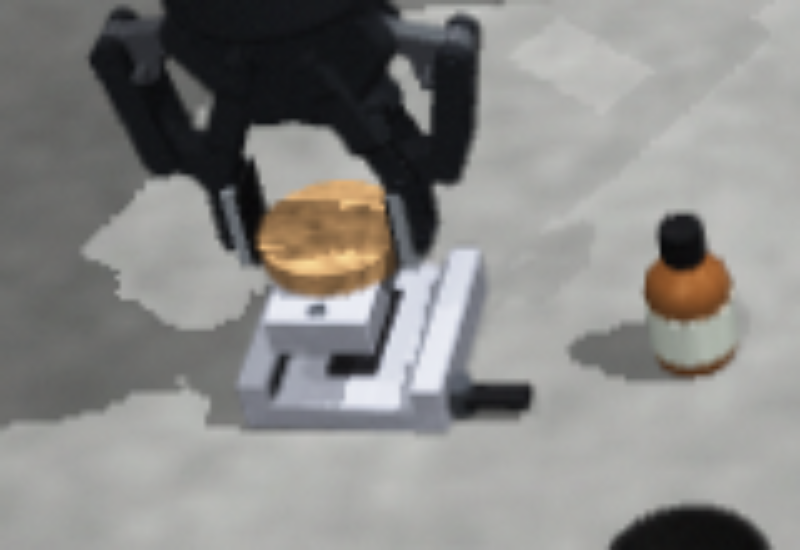

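The wrist picture shows the cork at (319,336), the foot between the jaws (229 to 400 px) and parallel to them, so I lower it.

```bash
python3 -m crank '-1 1.5 12 0 0 0;0 0 8 0 0 0;0 0 5 0 0 0;0 0 0 0 0 0;0 0 0 0 0 0';  python3 - <<'E'
from h import *
rel([.4648,-.2625,.0272],-1.571-.045)
E
```

```text
time: 8.88
eef_pos: [0.4637, -0.2619, 0.0277]
tcp_rot: [-0.69, 0.724, 0.001, -0.0]
contact_force: [-4.7, 3.9, 9.5]
opening: 0.633
t 8.88 tcp [ 0.4637 -0.2619  0.0277] open 0.633 yaw -1.6186 tilt [-0.0022  0.0014] F [-4.7  3.9  9.5] q6 0.91
 shift mm [ 0.6 -1.2  0.5]
 turn about tool z -0.0026
```

```bash
python3 -m crank '0 0 0 0 0 0;0 0 0 0 0 0;0 0 0 0 0 0;0 0 0 0 0 0' 1 >/dev/null; python3 -m crank '0 0 -30 0 0 0;0 0 -60 0 0 0;0 0 -60 0 0 0;0 0 -20 0 0 0;0 25 0 0 0 0'; python3 -m crank '0 0 0 0 0 0;0 0 0 0 0 0';  python3 - <<'E'
from h import *
s,_=snap('wrist','w6'); print(s['eef_pos'],s['tcp_rot'])
ellc('w6',(5,60,60),(25,255,255),(250,400,120,300),.044,s)
im=cv2.imread('pics/w6.png'); cv2.imwrite('pics/w6c.png',cv2.resize(im[130:270,230:400],None,fx=4,fy=4))
snap('scene','s6'); im=cv2.imread('pics/s6.png'); cv2.imwrite('pics/s6c.png',cv2.resize(im[170:260,130:250],None,fx=5,fy=5))
E
```

```text
time: 10.0
eef_pos: [0.4407, -0.2622, 0.1997]
tcp_rot: [-0.69, 0.724, -0.003, 0.0]
contact_force: [-1.0, 0.3, 0.1]
opening: 1.0
time: 10.25
eef_pos: [0.4391, -0.2609, 0.196]
tcp_rot: [-0.69, 0.724, 0.0, 0.0]
contact_force: [-0.3, 0.3, -0.0]
opening: 0.998
[ 0.43914656 -0.26086599  0.19597428] [-6.89755165e-01  7.24042664e-01  1.13401637e-04  1.38585413e-04]
w6 circ [ 0.4615 -0.2618] 28.2 ell [ 461.5 -261.9] [55.3 55.7]
```

View pics/w6c.png

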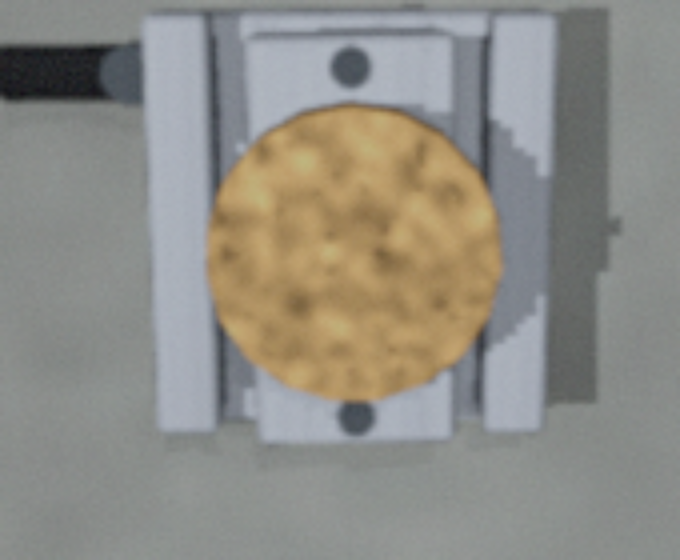

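View pics/s6c.png

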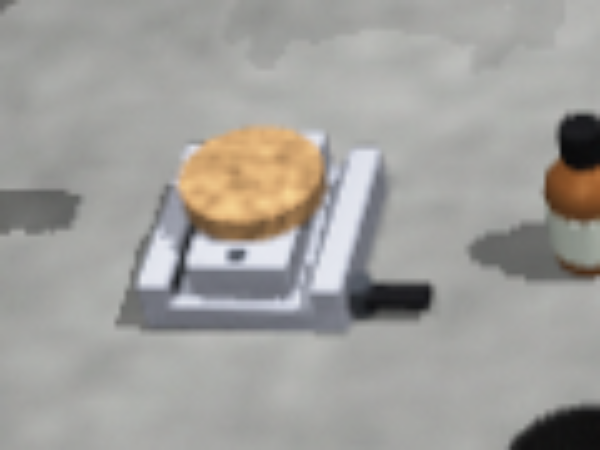

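```bash
python3 -m crank '-56 -3 -8 0 0 0;-56 -3 -8 0 0 0;-56 -3 -8 0 0 0;-56 -3 -8 0 0 0;-52 -3 -8 0 0 0' 1 >/dev/null; python3 -m crank '0 0 0 0 0 0;0 0 0 0 0 0';  python3 - <<'E'
from h import *
s,_=snap('wrist','w7'); print(s['eef_pos'],s['tcp_rot'].tolist(), s['time'])
E
```

```text
time: 11.22
eef_pos: [0.4674, 0.0141, 0.2359]
tcp_rot: [-0.69, 0.724, 0.0, -0.0]
contact_force: [0.0, -0.1, -1.1]
opening: 0.997
[0.46735703 0.01409017 0.23594424] [-0.6902216710952743, 0.723597881817615, 0.0001259450645033317, -0.00036649331320566747] 11.225
```

View pics/w7.png

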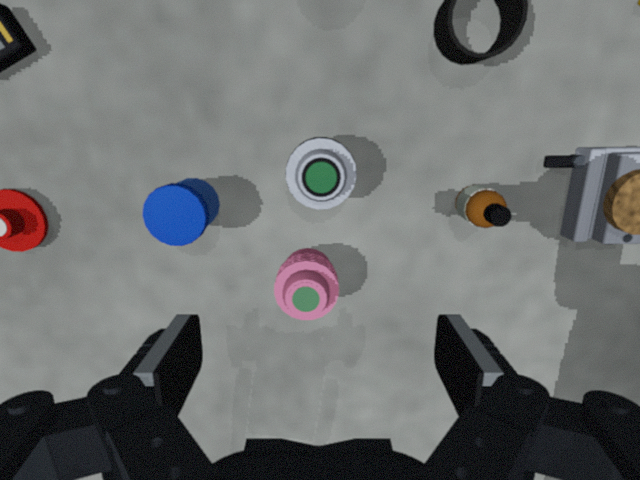

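```bash
python3 - <<'E'
from h import *
s=readout.get_state()
c=ellc('w7',(50,80,40),(85,255,255),(290,350,150,205),.066,s)
print(p2w('wrist',[[321.5,174],[322,177]],.05,s)[0], p2w('wrist',[[306,298]],.066,s), p2w('wrist',[[485,50],[181,216]],.05,s))
rel([*c,.1],-np.pi/2)
E
```

```text
w7 circ [0.4992 0.0099] 12.9 ell [499.2   9.9] [25.2 25.6]
[0.49959237 0.00903392 0.05      ] [[0.39672555 0.02735762 0.066     ]] [[ 0.58475448 -0.11693202  0.05      ]
 [ 0.47022438  0.12910534  0.05      ]]
t 11.28 tcp [0.4672 0.0135 0.2358] open 1.0 yaw -1.6194 tilt [-0.001  -0.0001] F [-0.5  0.7 -0.6] q6 1.43
 shift mm [  2.1 -32.3 135.8]
 turn about tool z -0.0486
```

```bash
python3 -m crank '2 -32.3 40 0 0 0;0 0 55 0 0 -0.0486;0 0 10 0 0 0;0 0 0 0 0 0' 1 >/dev/null; python3 - <<'E'
from h import *
rel([.4992,.0097,.018],-np.pi/2)
s,_=snap('wrist','w8')
E
```

```text
t 11.78 tcp [0.4993 0.0096 0.1313] open 1.001 yaw -1.5727 tilt [-0.0012  0.0002] F [0.3 0.3 0.6] q6 1.39
 shift mm [-1.000e-01 -1.000e-01  1.133e+02]
 turn about tool z -0.0019
```

View pics/w8.png

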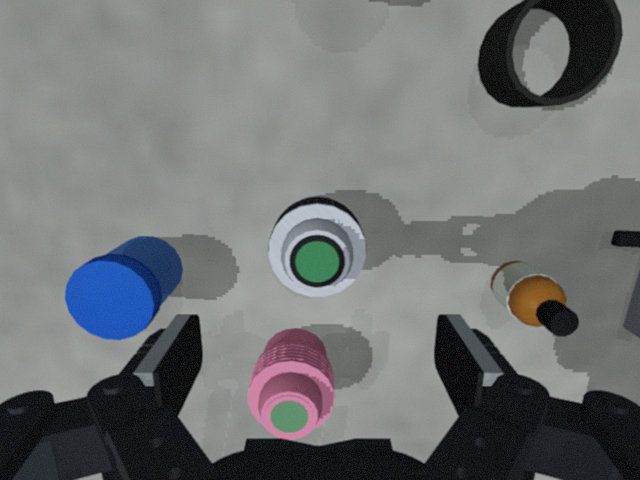

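```bash
python3 -m crank '0 0 50 0 0 0;0 0 45 0 0 0;0 0 18 0 0 0;0 0 0 0 0 0' 1 40; python3 -m crank '0 0 0 0 0 0;0 0 0 0 0 0;0 0 0 0 0 0;0 0 0 0 0 0;0 0 0 0 0 0' -1 45; python3 - <<'E'
from h import *
rel([.4992,.0097,.018],-np.pi/2)
s,_=snap('wrist','w9')
E
```

```text
time: 12.32
eef_pos: [0.5, 0.0103, 0.019]
tcp_rot: [0.707, -0.707, 0.0, -0.0]
contact_force: [-0.4, -1.0, -0.5]
opening: 1.0
time: 12.95
eef_pos: [0.5016, 0.0102, 0.0209]
tcp_rot: [0.707, -0.707, 0.002, -0.001]
contact_force: [-0.5, 0.8, 6.0]
opening: 0.66
t 12.95 tcp [0.5016 0.0102 0.0209] open 0.66 yaw -1.5704 tilt [ 0.0047 -0.0008] F [-0.5  0.8  6. ] q6 1.39
 shift mm [0.5 2.4 2.9]
 turn about tool z 0.0004
```

View pics/w9.png

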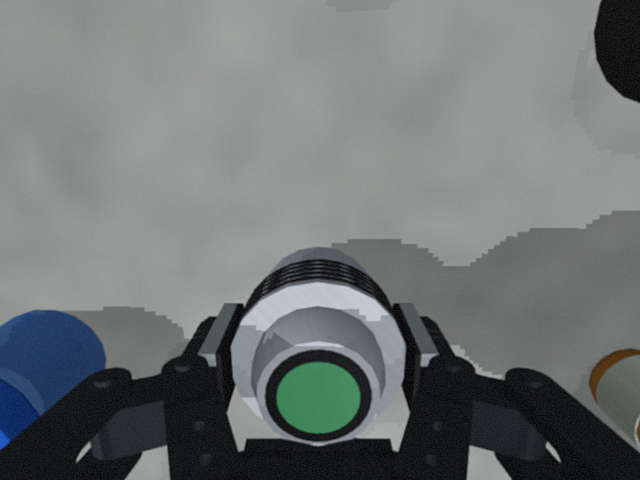

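```bash
python3 - <<'E'
from h import *
s=readout.get_state()
c=ellc('w9',(50,80,40),(85,255,255),(260,380,340,450),.066,s); print(totool([*c,.066],s))
E
python3 -m crank '0 0 -40 0 0 0;0 0 -50 0 0 0;0 0 -40 0 0 0;0 0 0 0 0 0;0 0 0 0 0 0'; python3 - <<'E'
from h import *
s,_=snap('wrist','w10')
z=s['eef_pos'][2]+.0451
c=ellc('w10',(50,80,40),(85,255,255),(260,380,340,450),z,s); print(totool([*c,z],s))
rel([.4615,-.2618,.12],-np.pi/2,s)
E
```

```text
w9 circ [0.4988 0.0105] 12.6 ell [498.8  10.4] [25.  25.1]
[ -0.20570697   2.6188428  -45.07870294]
time: 13.62
eef_pos: [0.4984, 0.0107, 0.1471]
tcp_rot: [0.707, -0.707, -0.001, 0.001]
contact_force: [-0.2, -0.5, -2.8]
opening: 0.663
w10 circ [0.4958 0.011 ] 12.7 ell [495.9  10.9] [24.9 25.2]
[ -0.22097954   2.58068446 -45.09506746]
t 13.62 tcp [0.4984 0.0107 0.1471] open 0.663 yaw -1.5703 tilt [-0.0019  0.0004] F [-0.2 -0.5 -2.8] q6 1.39
 shift mm [272.5  36.9  27.1]
 turn about tool z 0.0005
```

```bash
python3 -m crank '54.5 6.9 0 0 0 0;54.5 6.9 0 0 0 0;54.5 6.9 0 0 0 0;54.5 6.9 0 0 0 0;54.5 6.9 0 0 0 0'>/dev/null; python3 -m crank '0 0 30 0 0 0;0 0 30 0 0 0;0 0 0 0 0 0;0 0 0 0 0 0'; python3 - <<'E'
from h import *
rel([.4641,-.262,.0649],-np.pi/2)
snap('wrist','w11'); snap('scene','s11')
im=cv2.imread('pics/s11.png'); cv2.imwrite('pics/s11c.png',cv2.resize(im[130:250,110:270],None,fx=5,fy=5))
E
```

```text
time: 14.8
eef_pos: [0.465, -0.2618, 0.0881]
tcp_rot: [0.707, -0.707, -0.0, 0.0]
contact_force: [0.4, -1.0, -1.9]
opening: 0.66
t 14.8 tcp [ 0.465  -0.2618  0.0881] open 0.66 yaw -1.5702 tilt [-0.0007  0.0006] F [ 0.4 -1.  -1.9] q6 0.87
 shift mm [ 0.2  0.9 23.2]
 turn about tool z 0.0006
```

View pics/w11.png

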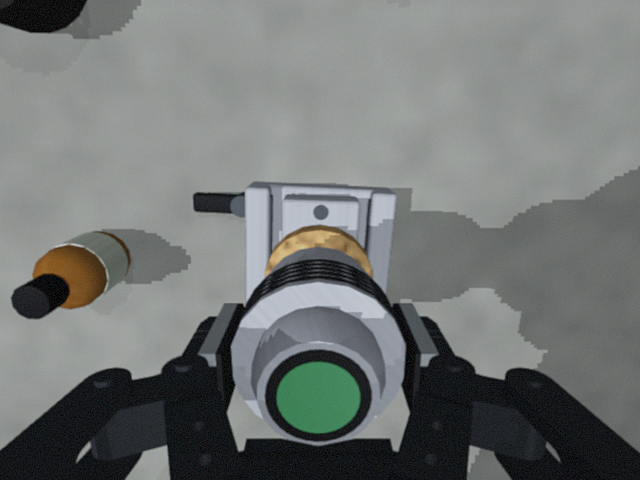

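View pics/s11c.png

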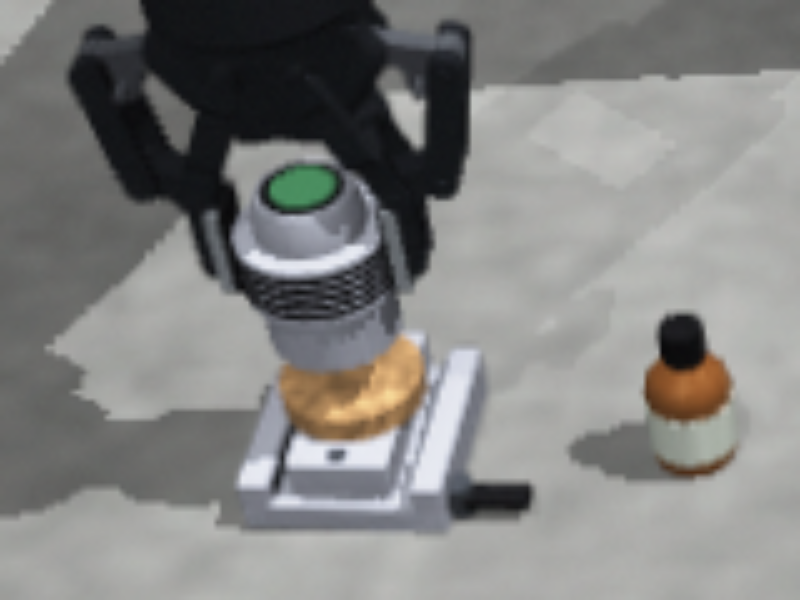

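The silver lens hangs upright above the cork, with its glass at (319,397) in the wrist view. I lower it gently until it touches.

```bash
python3 -m crank '0 1 12 0 0 0;0 0 7 0 0 0;0 0 3 0 0 0;0 0 0 0 0 0'; python3 -m crank '0 0 1 0 0 0;0 0 0 0 0 0';  python3 - <<'E'
from h import *
rel([.4641,-.262,.0649],-np.pi/2)
E
```

```text
time: 15.4
eef_pos: [0.4638, -0.2619, 0.0659]
tcp_rot: [0.707, -0.707, -0.0, 0.0]
contact_force: [-0.0, 0.4, -1.7]
opening: 0.659
time: 15.65
eef_pos: [0.4641, -0.2621, 0.0655]
tcp_rot: [0.707, -0.707, 0.0, -0.0]
contact_force: [-0.6, -0.3, -2.0]
opening: 0.656
t 15.65 tcp [ 0.4641 -0.2621  0.0655] open 0.656 yaw -1.5703 tilt [ 0.0003 -0.0002] F [-0.6 -0.3 -2. ] q6 0.87
 shift mm [-0.1  0.   0.6]
 turn about tool z 0.0005
```

```bash
python3 -m crank '0 0 1 0 0 0;0 0 0 0 0 0';  python3 -m crank '0 0 0.7 0 0 0;0 0 0 0 0 0'
```

```text
time: 15.9
eef_pos: [0.4642, -0.2622, 0.065]
tcp_rot: [0.707, -0.707, 0.0, 0.0]
contact_force: [-2.0, 0.7, 2.0]
opening: 0.659
time: 16.15
eef_pos: [0.4642, -0.2622, 0.065]
tcp_rot: [0.707, -0.707, -0.0, 0.0]
contact_force: [-4.1, 1.8, 6.6]
opening: 0.661
```

```bash
python3 -m crank '0 0 -0.7 0 0 0;0 0 0 0 0 0;0 0 0 0 0 0;0 0 0 0 0 0' 1 >/dev/null; python3 -m crank '0 0 -30 0 0 0;0 0 -60 0 0 0;0 0 -60 0 0 0;0 10 -20 0 0 0;0 25 0 0 0 0'; python3 -m crank '0 0 0 0 0 0;0 0 0 0 0 0';  python3 - <<'E'
from h import *
s,_=snap('wrist','w12'); print(s['eef_pos'],s['tcp_rot'])
ellc('w12',(50,80,40),(85,255,255),(260,400,120,300),.110,s)
snap('scene','s12'); im=cv2.imread('pics/s12.png'); cv2.imwrite('pics/s12c.png',cv2.resize(im[140:250,110:270],None,fx=5,fy=5))
E
```

```text
time: 17.27
eef_pos: [0.4302, -0.2631, 0.2376]
tcp_rot: [0.708, -0.707, 0.003, -0.0]
contact_force: [-0.1, -0.5, -0.4]
opening: 1.002
time: 17.52
eef_pos: [0.4292, -0.262, 0.2339]
tcp_rot: [0.707, -0.707, -0.0, -0.0]
contact_force: [-0.1, -0.8, -0.4]
opening: 0.994
[ 0.42922938 -0.26199492  0.23394089] [ 7.07143466e-01 -7.07070065e-01 -1.41180216e-04 -1.47365391e-04]
w12 circ [ 0.4622 -0.2622] 12.7 ell [ 462.2 -262.1] [25.  25.3]
```

View pics/w12.png

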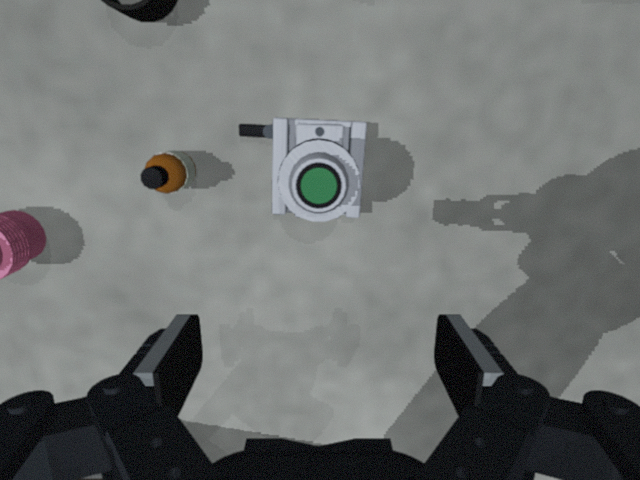

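View pics/s12c.png

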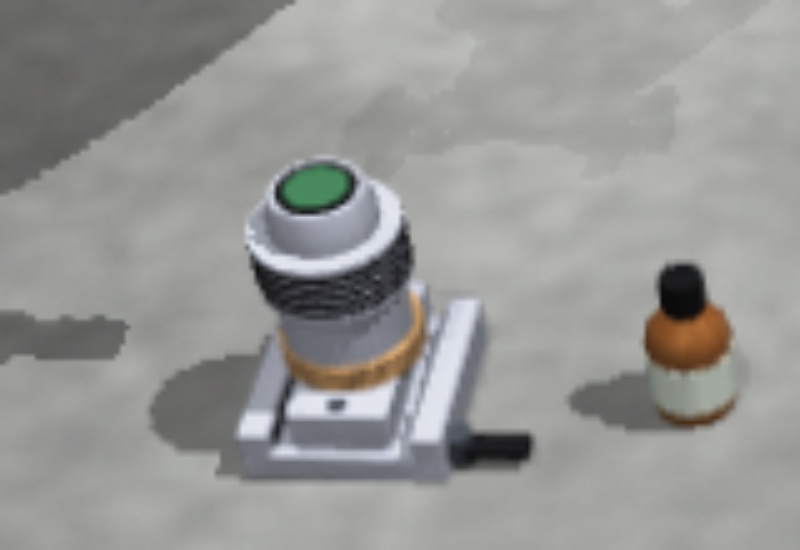

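```bash
python3 -m crank '-35 -37 0 0 0 0;-35 -37 0 0 0 0;-35 -37 0 0 0 0;-35 -37 0 0 0 0;0 0 0 0 0 0'>/dev/null; python3 -m crank '0 0 0 0 0 0';  python3 - <<'E'
from h import *
s,_=snap('wrist','w13'); print(s['eef_pos'],s['tcp_rot'])
E
```

```text
time: 18.38
eef_pos: [0.577, -0.1218, 0.2335]
tcp_rot: [0.708, -0.707, -0.001, 0.0]
contact_force: [-0.3, 0.4, -0.7]
opening: 1.002
[ 0.57695617 -0.12176934  0.23354779] [ 7.07572914e-01 -7.06639954e-01 -5.86010533e-04  4.50787758e-04]
```

View pics/w13.png

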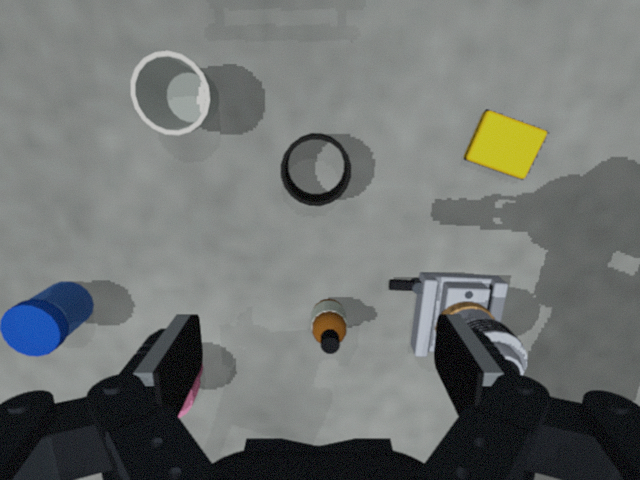

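```bash
python3 - <<'E'
from h import *
s=readout.get_state()
c=ellc('w13',(0,0,0),(180,255,70),(270,365,125,215),.04,s)
im=cv2.imread('pics/w13.png'); cv2.imwrite('pics/w13c.png',cv2.resize(im[120:215,265:370],None,fx=6,fy=6))
rel([*c,.1],-np.pi/2)
E
```

```text
w13 circ [ 0.6113 -0.1206] 30.0 ell [ 611.1 -120.4] [58.4 59.4]
t 18.43 tcp [ 0.5766 -0.1223  0.2338] open 1.003 yaw -1.5706 tilt [-0.0012  0.0001] F [ 0.2 -0.3  0.3] q6 1.19
 shift mm [ -1.9 -34.6 133.7]
 turn about tool z 0.0002
```

View pics/w13c.png

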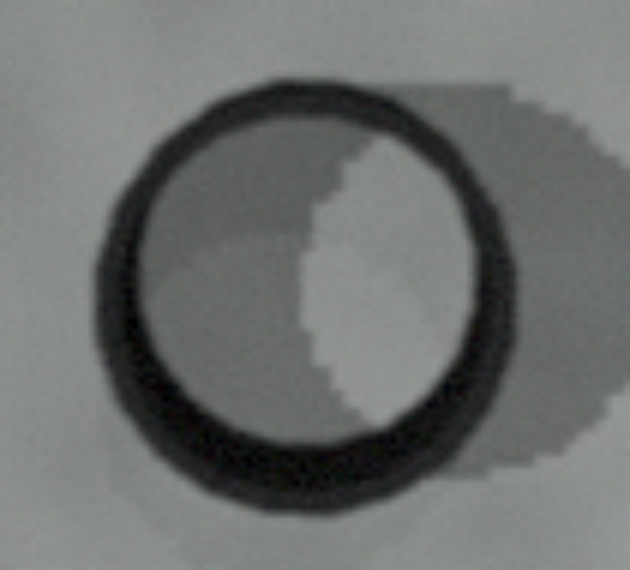

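```bash
python3 -m crank '-2 -35 50 0 0 0;0 0 55 0 0 0;0 0 50 0 0 0;0 0 0 0 0 0;0 0 0 0 0 0' 1 >/dev/null; python3 - <<'E'
from h import *
rel([.6111,-.1204,.010],-np.pi/2)
E
```

```text
t 19.05 tcp [ 0.613  -0.1212  0.0816] open 1.001 yaw -1.5716 tilt [ 0.0029 -0.0011] F [ 0.3 -0.2  1. ] q6 1.21
 shift mm [-0.9  2.1 71.5]
 turn about tool z -0.0008
```

```bash
python3 -m crank '-1 1.5 40 0 0 0;0 0 31 0 0 0;0 0 0 0 0 0;0 0 0 0 0 0' 1 30; python3 -m crank '0 0 0 0 0 0;0 0 0 0 0 0;0 0 0 0 0 0;0 0 0 0 0 0;0 0 0 0 0 0' -1 30; python3 - <<'E'
from h import *
rel([.6111,-.1204,.010],-np.pi/2)
s,_=snap('wrist','w14')
E
```

```text
time: 19.55
eef_pos: [0.6127, -0.12, 0.0117]
tcp_rot: [0.707, -0.707, 0.003, -0.001]
contact_force: [-0.4, -0.1, -0.7]
opening: 1.001
time: 20.18
eef_pos: [0.6122, -0.1196, 0.011]
tcp_rot: [0.707, -0.707, 0.002, -0.001]
contact_force: [-0.5, 0.7, 7.5]
opening: 0.693
t 20.18 tcp [ 0.6122 -0.1196  0.011 ] open 0.693 yaw -1.5704 tilt [ 0.0035 -0.0014] F [-0.5  0.7  7.5] q6 1.22
 shift mm [0.8 1.1 1. ]
 turn about tool z 0.0004
```

View pics/w14.png

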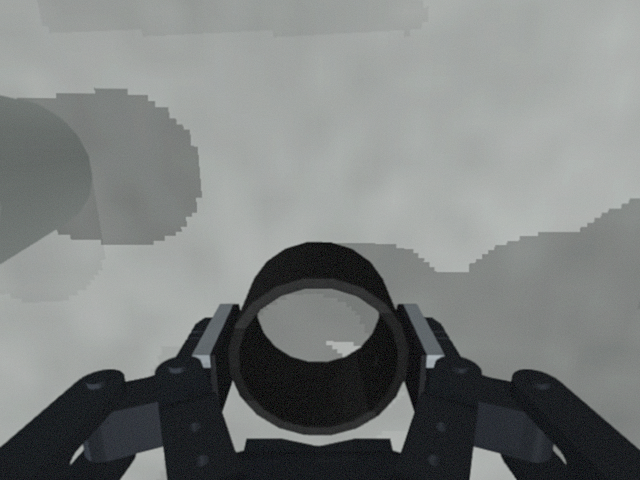

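```bash
python3 -m crank '0 0 -50 0 0 0;0 0 -60 0 0 0;0 0 -50 0 0 0;0 0 0 0 0 0;0 0 0 0 0 0';  python3 - <<'E'
from h import *
s,_=snap('wrist','w15')
z=s['eef_pos'][2]+.029
im=cv2.imread('pics/w15.png'); cv2.imwrite('pics/w15c.png',cv2.resize(im[220:460,200:440],None,fx=2.5,fy=2.5))
q=p2w('wrist',[[230,356],[408,356],[319,279],[319,434]],z,s); print([totool(a,s).round(1) for a in q])
rel([.4622,-.2621,.17],-np.pi/2)
E
```

```text
time: 20.85
eef_pos: [0.6099, -0.1187, 0.1678]
tcp_rot: [0.707, -0.707, -0.0, 0.0]
contact_force: [0.3, 0.6, -1.2]
opening: 0.692
[array([-29. ,  -1.1, -29. ]), array([ 29.3,  -1. , -29. ]), array([  0.2, -28.2, -29. ]), array([  0.1,  30.1, -29. ])]
t 20.9 tcp [ 0.6093 -0.1185  0.1665] open 0.695 yaw -1.5704 tilt [-0.003   0.0011] F [ 0.6  0.5 -1.4] q6 1.21
 shift mm [143.5 147.2  -3.2]
 turn about tool z 0.0004
```

View pics/w15c.png

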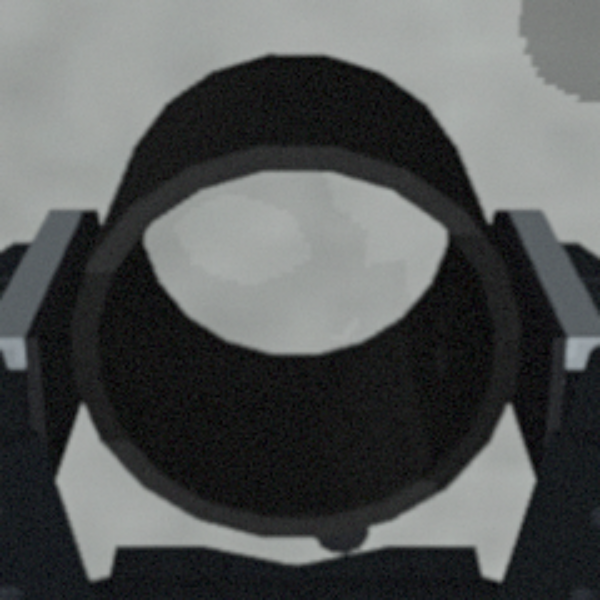

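```bash
python3 -m crank '36 36.5 0 0 0 0;36 36.5 0 0 0 0;36 36.5 0 0 0 0;36 36.5 0 0 0 0;0 0 0 0 0 0' >/dev/null;python3 -m crank '0 0 0 0 0 0;0 0 0 0 0 0'; python3 - <<'E'
from h import *
rel([.4632,-.262,.138],-np.pi/2)
E
```

```text
time: 21.78
eef_pos: [0.4649, -0.262, 0.1675]
tcp_rot: [0.708, -0.706, -0.001, -0.0]
contact_force: [-0.3, -0.3, 0.2]
opening: 0.691
t 21.77 tcp [ 0.4649 -0.262   0.1675] open 0.691 yaw -1.569 tilt [-0.0011  0.0012] F [-0.3 -0.3  0.2] q6 0.87
 shift mm [ 0.   1.6 29.5]
 turn about tool z 0.0018
```

```bash
python3 -m crank '0 1.5 20 0 0 0;0 0 9 0 0 0;0 0 0 0 0 0;0 0 0 0 0 0'; python3 - <<'E'
from h import *
rel([.4632,-.262,.105],-np.pi/2)
snap('wrist','w16'); snap('scene','s16')
im=cv2.imread('pics/s16.png'); cv2.imwrite('pics/s16c.png',cv2.resize(im[110:240,110:270],None,fx=4.6,fy=4.6))
im=cv2.imread('pics/w16.png'); cv2.imwrite('pics/w16c.png',cv2.resize(im[160:460,180:460],None,fx=2,fy=2))
E
```

```text
time: 22.28
eef_pos: [0.4635, -0.263, 0.1398]
tcp_rot: [0.707, -0.707, 0.0, -0.0]
contact_force: [-0.7, 0.4, -0.5]
opening: 0.69
t 22.27 tcp [ 0.4635 -0.263   0.1398] open 0.69 yaw -1.5698 tilt [ 0.0006 -0.0005] F [-0.7  0.4 -0.5] q6 0.86
 shift mm [-1.   0.4 34.8]
 turn about tool z 0.001
```

View pics/w16c.png

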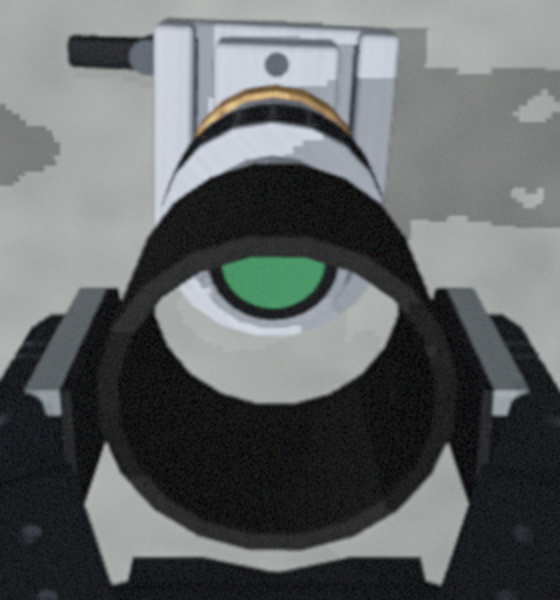

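View pics/s16c.png

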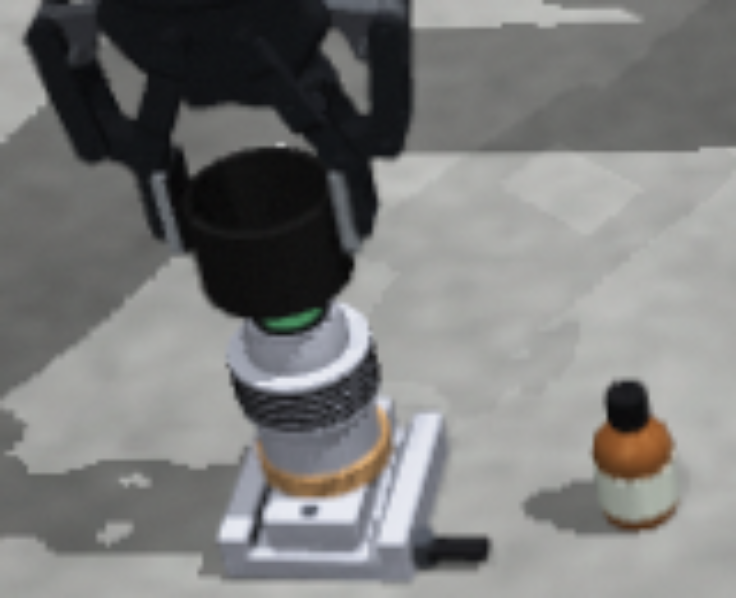

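```bash
python3 -m crank '-1.3 0.4 8 0 0 0;0 0 8 0 0 0;0 0 8 0 0 0;0 0 0 0 0 0'; python3 -m crank '0 0 6 0 0 0;0 0 2 0 0 0;0 0 0 0 0 0;0 0 0 0 0 0';  python3 - <<'E'
from h import *
rel([.4632,-.262,.105],-np.pi/2)
E
```

```text
time: 22.88
eef_pos: [0.462, -0.2612, 0.114]
tcp_rot: [0.707, -0.707, -0.001, 0.0]
contact_force: [0.2, -0.4, -1.1]
opening: 0.698
time: 23.38
eef_pos: [0.4628, -0.2618, 0.1075]
tcp_rot: [0.707, -0.707, 0.0, -0.0]
contact_force: [0.3, 0.1, 0.4]
opening: 0.695
t 23.38 tcp [ 0.4628 -0.2618  0.1075] open 0.695 yaw -1.5704 tilt [ 0.0003 -0.0003] F [0.3 0.1 0.4] q6 0.86
 shift mm [ 0.2 -0.4  2.5]
 turn about tool z 0.0004
```

```bash
python3 -m crank '0 0 1.5 0 0 0;0 0 0 0 0 0'; python3 -m crank '0 0 1 0 0 0;0 0 0 0 0 0'; python3 -m crank '0 0 0.7 0 0 0;0 0 0 0 0 0'
```

```text
time: 23.62
eef_pos: [0.4626, -0.2617, 0.1058]
tcp_rot: [0.707, -0.707, -0.0, -0.0]
contact_force: [-0.1, -0.1, -0.1]
opening: 0.696
time: 23.88
eef_pos: [0.4627, -0.2618, 0.1051]
tcp_rot: [0.707, -0.707, 0.0, 0.0]
contact_force: [-0.5, 0.0, 0.6]
opening: 0.694
time: 24.12
eef_pos: [0.4628, -0.2619, 0.105]
tcp_rot: [0.707, -0.707, 0.0, -0.0]
contact_force: [-2.6, 1.2, 5.0]
opening: 0.694
```

```bash
python3 -m crank '0 0 -0.7 0 0 0;0 0 0 0 0 0;0 0 0 0 0 0;0 0 0 0 0 0' 1 >/dev/null; python3 -m crank '0 0 -40 0 0 0;0 0 -60 0 0 0;0 0 -40 0 0 0;0 15 0 0 0 0;0 10 0 0 0 0'; python3 -m crank '0 0 0 0 0 0;0 0 0 0 0 0';  python3 - <<'E'
from h import *
s,_=snap('wrist','w17'); print(s['eef_pos'],s['tcp_rot'])
ellc('w17',(0,0,0),(180,255,75),(240,400,120,300),.134,s)
snap('scene','s17'); im=cv2.imread('pics/s17.png'); cv2.imwrite('pics/s17c.png',cv2.resize(im[130:240,110:270],None,fx=4.6,fy=4.6))
im=cv2.imread('pics/w17.png'); cv2.imwrite('pics/w17c.png',cv2.resize(im[80:330,180:460],None,fx=2,fy=2))
E
```

```text
time: 25.25
eef_pos: [0.4364, -0.2613, 0.2437]
tcp_rot: [0.707, -0.707, -0.001, 0.0]
contact_force: [0.7, 0.4, 0.6]
opening: 1.002
time: 25.5
eef_pos: [0.4371, -0.2614, 0.2433]
tcp_rot: [0.707, -0.707, -0.001, -0.0]
contact_force: [-0.7, -0.5, 0.9]
opening: 1.001
[ 0.43711129 -0.26138212  0.24332282] [ 7.07114551e-01 -7.07097904e-01 -1.25096368e-03 -3.45143018e-05]
w17 circ [ 0.4639 -0.2617] 31.2 ell [ 463.4 -262. ] [58.2 62.1]
```

View pics/w17c.png

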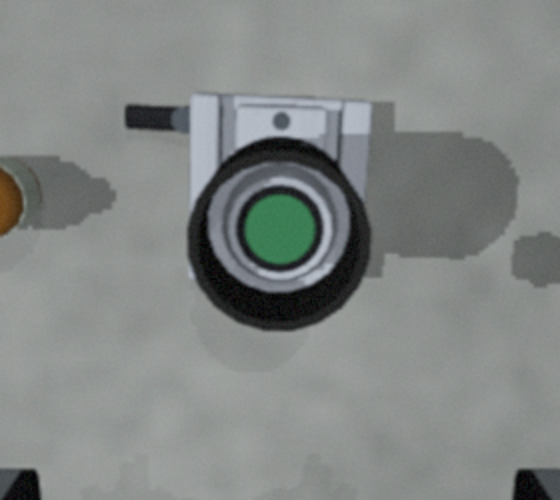

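View pics/s17c.png

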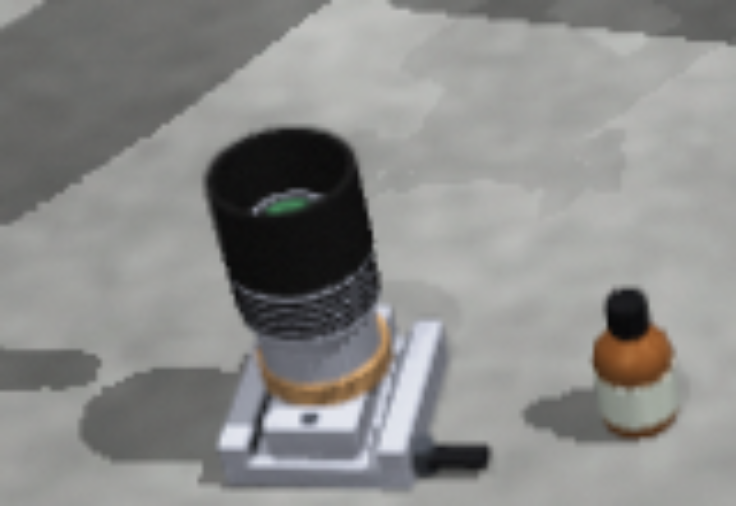

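```bash
python3 -m crank '-62 -10 0 0 0 0;-62 -10 0 0 0 0;-62 -10 0 0 0 0;-62 -5 0 0 0 0;-62 0 0 0 0 0'; python3 -m crank '-62 0 0 0 0 0;-62 5 0 0 0 0;-62 10 0 0 0 0;-60 20 0 0 0 0;0 0 0 0 0 0'; python3 -m crank '0 0 0 0 0 0;0 0 0 0 0 0'; python3 - <<'E'
from h import *
s,_=snap('wrist','w18'); rel([.457,.297,.2],-np.pi/2)
E
```

```text
time: 26.22
eef_pos: [0.4725, 0.0495, 0.2447]
tcp_rot: [0.707, -0.707, 0.0, -0.0]
contact_force: [1.4, 1.1, 0.2]
opening: 1.002
time: 26.85
eef_pos: [0.4357, 0.296, 0.2444]
tcp_rot: [0.71, -0.705, -0.001, 0.0]
contact_force: [-1.0, 0.0, -0.3]
opening: 1.0
time: 27.1
eef_pos: [0.4381, 0.2913, 0.2446]
tcp_rot: [-0.707, 0.708, -0.0, -0.0]
contact_force: [-0.9, -0.9, -0.0]
opening: 1.0
t 27.15 tcp [0.4382 0.2912 0.2447] open 1.001 yaw -1.5727 tilt [-0.0001 -0.0002] F [ 0.   0.2 -0.2] q6 1.97
 shift mm [ -5.9 -18.8  44.7]
 turn about tool z -0.0019
```

View pics/w18.png

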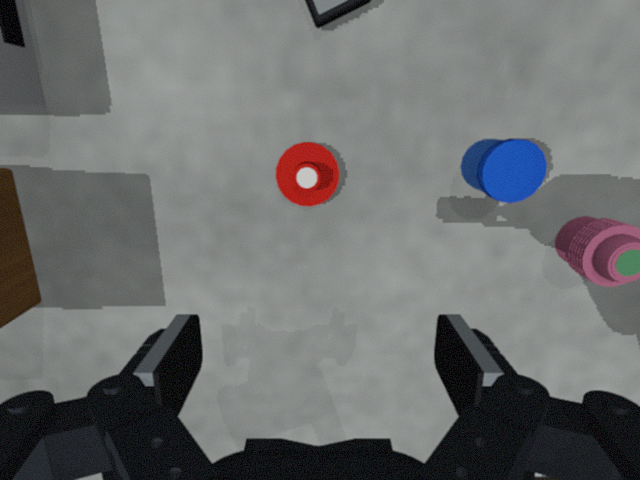

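```bash
python3 - <<'E'
from h import *
s=readout.get_state()
c=ellc('w18',(0,0,180),(180,60,255),(290,330,160,200),.03,s)
ellc('w18',(0,120,60),(8,255,255),(260,350,130,220),.012,s)
rel([*c,.0135],-np.pi/2)
E
```

```text
w18 circ [0.4642 0.3014] 9.3 ell [464.3 301.5] [17.9 18.3]
w18 circ [0.4644 0.3012] 29.9 ell [464.4 301.2] [59.2 59.3]
t 27.15 tcp [0.4382 0.2912 0.2447] open 1.001 yaw -1.5727 tilt [-0.0001 -0.0002] F [ 0.   0.2 -0.2] q6 1.97
 shift mm [-10.4 -26.1 231.2]
 turn about tool z -0.0019
```

```bash
python3 -m crank '-10.4 -26 50 0 0 0;0 0 60 0 0 0;0 0 60 0 0 0;0 0 35 0 0 0;0 0 0 0 0 0' 1 25 >/dev/null; python3 -m crank '0 0 0 0 0 0;0 0 0 0 0 0'; python3 - <<'E'
from h import *
rel([.4643,.3013,.0135],-np.pi/2)
E
```

```text
time: 28.02
eef_pos: [0.4656, 0.3033, 0.0425]
tcp_rot: [-0.707, 0.707, -0.001, 0.002]
contact_force: [-0.2, 0.1, 0.3]
opening: 1.001
t 28.02 tcp [0.4656 0.3033 0.0425] open 1.001 yaw -1.571 tilt [0.0046 0.0019] F [-0.2  0.1  0.3] q6 1.97
 shift mm [ 2.1  1.4 29. ]
 turn about tool z -0.0002
```

```bash
python3 -m crank '1.5 1.2 20 0 0 0;0 0 8 0 0 0;0 0 0 0 0 0;0 0 0 0 0 0'; python3 - <<'E'
from h import *
rel([.4643,.3013,.0135],-np.pi/2)
E
```

```text
time: 28.52
eef_pos: [0.463, 0.3016, 0.0128]
tcp_rot: [0.707, -0.707, 0.0, -0.001]
contact_force: [0.6, 0.2, 0.2]
opening: 1.001
t 28.52 tcp [0.463  0.3016 0.0128] open 1.001 yaw -1.5703 tilt [0.0015 0.0006] F [0.6 0.2 0.2] q6 1.96
 shift mm [ 0.3 -1.3 -0.7]
 turn about tool z 0.0005
```

```bash
python3 -m crank '0 -1 -1.2 0 0 0;0 0 0 0 0 0;0 0 0 0 0 0'; python3 -m crank '0 0 0 0 0 0;0 0 0 0 0 0;0 0 0 0 0 0;0 0 0 0 0 0;0 0 0 0 0 0' -1 25;python3 -m crank '0 0 0 0 0 0;0 0 0 0 0 0;0 0 0 0 0 0'; python3 - <<'E'
from h import *
rel([.4643,.3013,.0135],-np.pi/2)
s,_=snap('wrist','w19')
E
```

```text
time: 28.9
eef_pos: [0.4635, 0.3013, 0.0133]
tcp_rot: [0.707, -0.707, 0.0, -0.0]
contact_force: [-0.7, 0.7, -0.1]
opening: 1.0
time: 29.52
eef_pos: [0.4635, 0.3013, 0.0131]
tcp_rot: [0.707, -0.707, 0.0, -0.0]
contact_force: [0.5, 0.1, 1.4]
opening: 0.291
time: 29.9
eef_pos: [0.4635, 0.3013, 0.0131]
tcp_rot: [0.707, -0.707, 0.0, -0.0]
contact_force: [-0.1, -0.0, 0.5]
opening: 0.288
t 29.9 tcp [0.4635 0.3013 0.0131] open 0.288 yaw -1.5704 tilt [0.0003 0.0002] F [-0.1 -0.   0.5] q6 1.96
 shift mm [ 0.  -0.8 -0.4]
 turn about tool z 0.0004
```

View pics/w19.png

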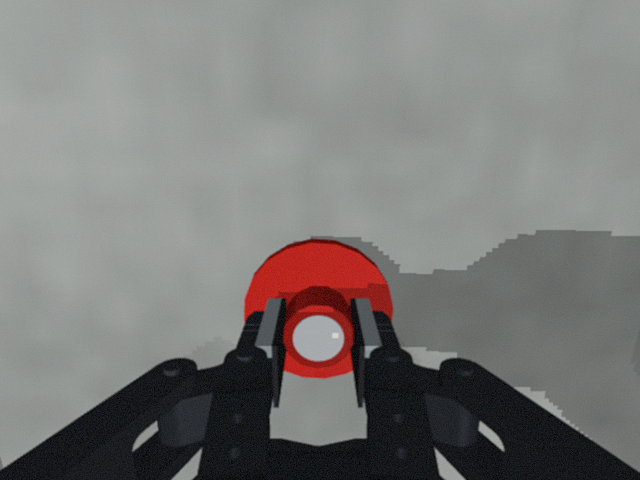

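```bash
python3 -m crank '0 0 -50 0 0 0;0 0 -60 0 0 0;0 0 -60 0 0 0;0 0 -30 0 0 0;0 0 0 0 0 0' >/dev/null; python3 -m crank '0 0 0 0 0 0'; python3 - <<'E'
from h import *
s,_=snap('wrist','w20')
z=s['eef_pos'][2]+.0169
c=ellc('w20',(0,0,140),(180,60,255),(285,352,308,370),z,s); print(totool([*c,z],s))
rel([.4625,-.262,.2],-np.pi/2)
im=cv2.imread('pics/w20.png'); cv2.imwrite('pics/w20c.png',cv2.resize(im[200:460,180:460],None,fx=2,fy=2))
E
```

```text
time: 30.7
eef_pos: [0.4623, 0.3008, 0.211]
tcp_rot: [0.707, -0.707, -0.001, 0.002]
contact_force: [0.7, -1.0, -0.4]
opening: 0.294
w20 circ [0.4627 0.301 ] 9.2 ell [462.7 301. ] [18.2 18.3]
[ -0.21375056  -0.38402316 -16.90153503]
t 30.75 tcp [0.462  0.3007 0.2104] open 0.295 yaw -1.5704 tilt [-0.0042 -0.0018] F [ 0.1  0.9 -0. ] q6 1.96
 shift mm [ 5.627e+02 -3.000e-01  1.140e+01]
 turn about tool z 0.0004
```

View pics/w20c.png

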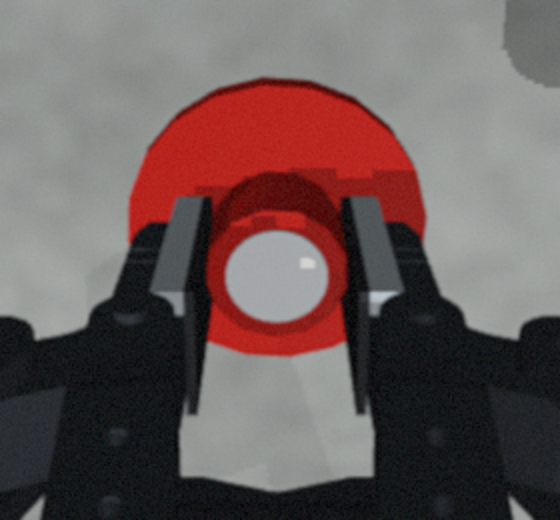

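```bash
python3 -m crank '60 -5 0 0 0 0;61 -5 0 0 0 0;61 -5 0 0 0 0;61 0 0 0 0 0;61 0 0 0 0 0'>/dev/null; python3 -m crank '61 0 0 0 0 0;61 5 0 0 0 0;61 5 0 0 0 0;45 5 0 0 0 0;25 0 0 0 0 0'>/dev/null; python3 -m crank '0 0 0 0 0 0;0 0 0 0 0 0;0 0 0 0 0 0'; python3 - <<'E'
from h import *
rel([.4623,-.262,.157],-np.pi/2)
E
```

```text
time: 32.38
eef_pos: [0.4635, -0.2544, 0.2123]
tcp_rot: [0.708, -0.706, -0.001, -0.0]
contact_force: [0.3, -0.4, -0.3]
opening: 0.292
t 32.38 tcp [ 0.4635 -0.2544  0.2123] open 0.292 yaw -1.569 tilt [-0.001   0.0011] F [ 0.3 -0.4 -0.3] q6 0.87
 shift mm [ 7.6  1.1 55.3]
 turn about tool z 0.0018
```

```bash
python3 -m crank '7.6 1 25 0 0 0.0018;0 0 20 0 0 0;0 0 10 0 0 0;0 0 0 0 0 0;0 0 0 0 0 0'; python3 - <<'E'
from h import *
rel([.4623,-.262,.141],-np.pi/2)
s,_=snap('wrist','w21'); snap('scene','s21')
im=cv2.imread('pics/s21.png'); cv2.imwrite('pics/s21c.png',cv2.resize(im[100:230,110:270],None,fx=4.6,fy=4.6))
im=cv2.imread('pics/w21.png'); cv2.imwrite('pics/w21c.png',cv2.resize(im[200:460,180:460],None,fx=2,fy=2))
E
```

```text
time: 33.0
eef_pos: [0.4631, -0.2635, 0.159]
tcp_rot: [-0.707, 0.707, -0.001, 0.0]
contact_force: [-0.4, 0.8, -0.2]
opening: 0.287
t 33.0 tcp [ 0.4631 -0.2635  0.159 ] open 0.287 yaw -1.5717 tilt [ 0.0013 -0.0011] F [-0.4  0.8 -0.2] q6 0.86
 shift mm [-1.5  0.9 18. ]
 turn about tool z -0.0009
```

View pics/w21c.png

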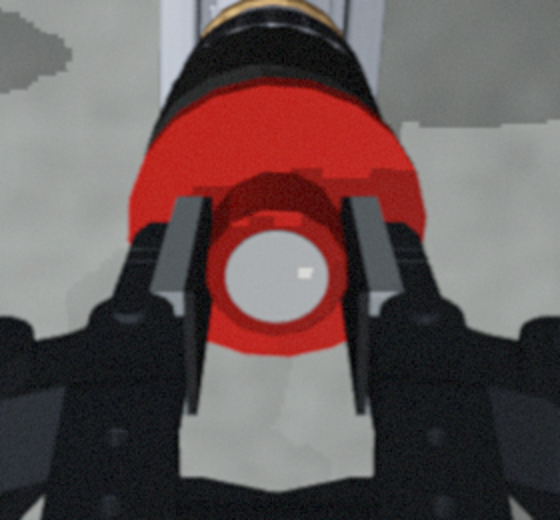

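View pics/s21c.png

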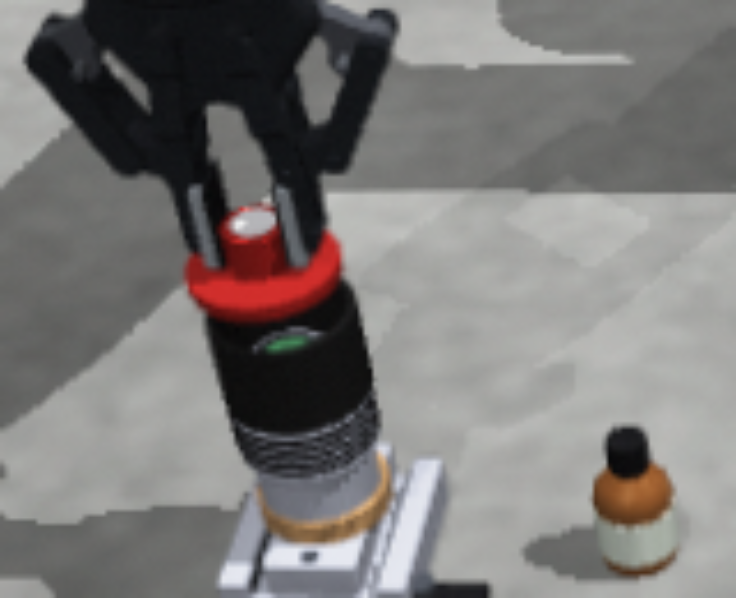

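The cover hangs plug down just above the hood's mouth, with the knob centred in the pads. I shift it 1.5 mm toward +y and lower it.

```bash
python3 -m crank '-1.5 0.8 6 0 0 0;0 0 5 0 0 0;0 0 0 0 0 0;0 0 0 0 0 0'; python3 -m crank '0 0 3 0 0 0;0 0 2 0 0 0;0 0 0 0 0 0;0 0 0 0 0 0';  python3 - <<'E'
from h import *
rel([.4623,-.262,.141],-np.pi/2)
E
```

```text
time: 33.6
eef_pos: [0.4617, -0.2619, 0.147]
tcp_rot: [-0.707, 0.708, 0.0, -0.0]
contact_force: [-0.1, -0.2, -1.4]
opening: 0.293
time: 34.1
eef_pos: [0.4618, -0.2618, 0.1421]
tcp_rot: [-0.707, 0.708, -0.0, 0.0]
contact_force: [0.5, 0.5, -0.0]
opening: 0.287
t 34.1 tcp [ 0.4618 -0.2618  0.1421] open 0.287 yaw -1.5722 tilt [ 0. -0.] F [ 0.5  0.5 -0. ] q6 0.87
 shift mm [ 0.2 -0.5  1.1]
 turn about tool z -0.0014
```

```bash
python3 -m crank '0 0 1 0 0 0;0 0 0 0 0 0'; python3 -m crank '0 0 1 0 0 0;0 0 0 0 0 0'; python3 - <<'E'
from h import *
snap('scene','s22')
im=cv2.imread('pics/s22.png'); cv2.imwrite('pics/s22c.png',cv2.resize(im[100:230,110:270],None,fx=4.6,fy=4.6))
E
```

```text
time: 34.35
eef_pos: [0.4618, -0.2619, 0.1411]
tcp_rot: [-0.707, 0.708, -0.0, 0.0]
contact_force: [0.2, -0.8, 0.1]
opening: 0.294
time: 34.6
eef_pos: [0.4621, -0.262, 0.1411]
tcp_rot: [-0.707, 0.708, -0.0, 0.0]
contact_force: [-2.0, 2.2, 5.3]
opening: 0.292
```

View pics/s22c.png

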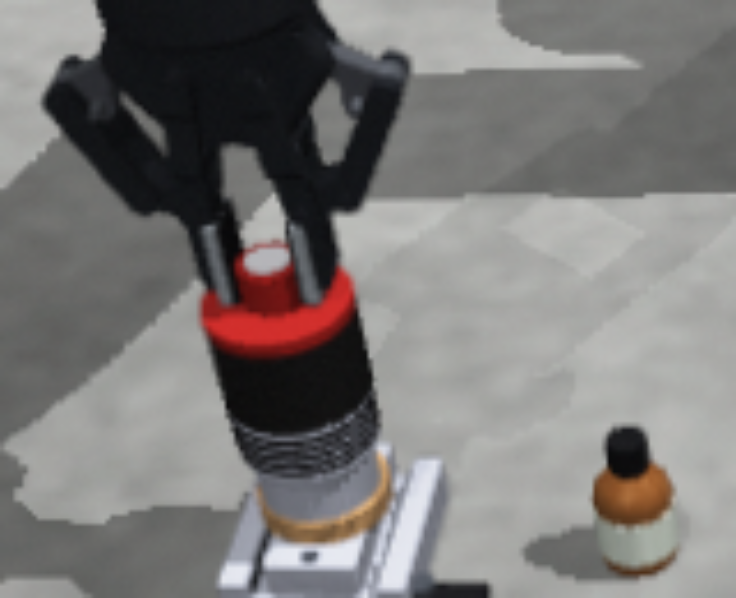

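The flange sits on the rim at the predicted height. I release and back off.

```bash
python3 -m crank '0 0 -0.8 0 0 0;0 0 0 0 0 0;0 0 0 0 0 0;0 0 0 0 0 0' 1 >/dev/null; python3 -m crank '0 0 -40 0 0 0;0 0 -50 0 0 0;0 0 -30 0 0 0;0 15 0 0 0 0;0 10 0 0 0 0'; python3 -m crank '0 0 0 0 0 0;0 0 0 0 0 0;0 0 0 0 0 0;0 0 0 0 0 0';  python3 - <<'E'
from h import *
s,_=snap('wrist','w23'); print(s['eef_pos'])
ellc('w23',(0,0,170),(180,60,255),(290,350,150,280),.158,s)
ellc('w23',(0,120,60),(8,255,255),(240,400,100,320),.14,s)
snap('scene','s23'); snap('top','t23')
im=cv2.imread('pics/s23.png'); a=cv2.resize(im[100:250,110:270],None,fx=4,fy=4); cv2.imwrite('pics/s23c.png',a)
E
```

```text
time: 35.78
eef_pos: [0.4353, -0.2612, 0.2592]
tcp_rot: [-0.707, 0.708, 0.001, -0.0]
contact_force: [0.2, 0.6, -1.1]
opening: 1.001
time: 36.28
eef_pos: [0.4369, -0.2618, 0.2606]
tcp_rot: [-0.707, 0.708, 0.0, 0.0]
contact_force: [0.1, 0.6, 0.5]
opening: 1.005
[ 0.43688742 -0.26176194  0.26058891]
w23 circ [ 0.463 -0.262] 9.2 ell [ 463. -262.] [18.1 18.2]
w23 circ [ 0.4635 -0.2619] 30.1 ell [ 463.3 -262.1] [58.9 59.8]
```

View pics/s23.png

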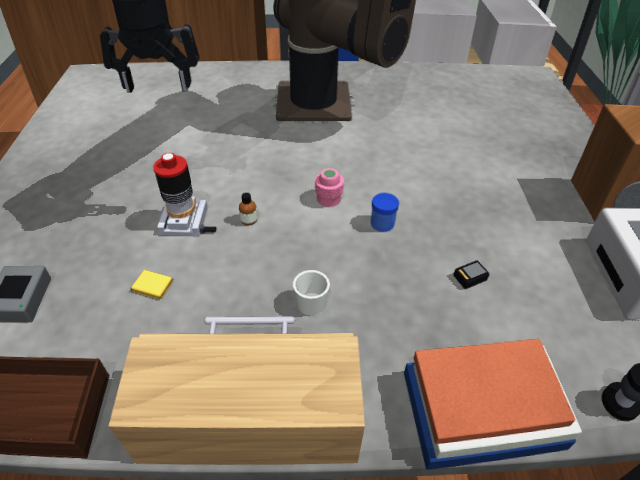

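View pics/w23.png

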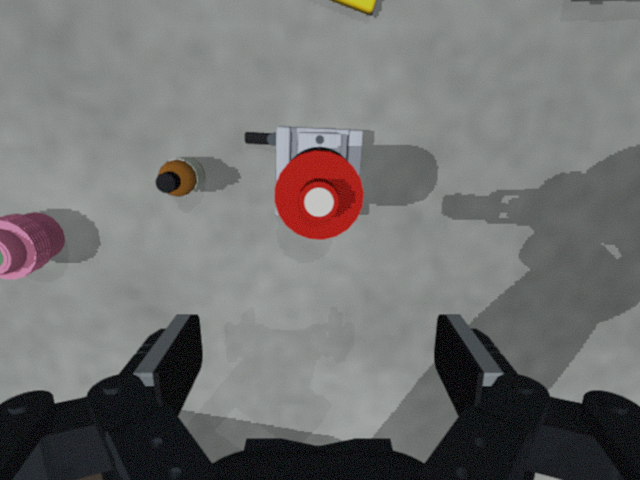

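View pics/s23c.png

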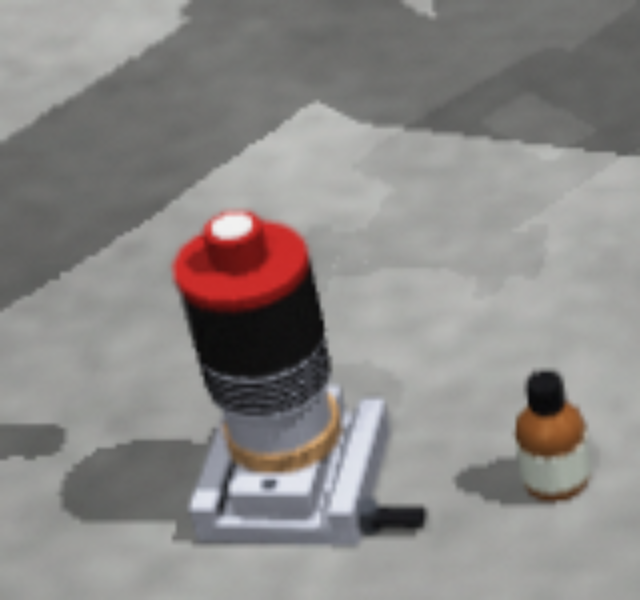

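View pics/t23.png

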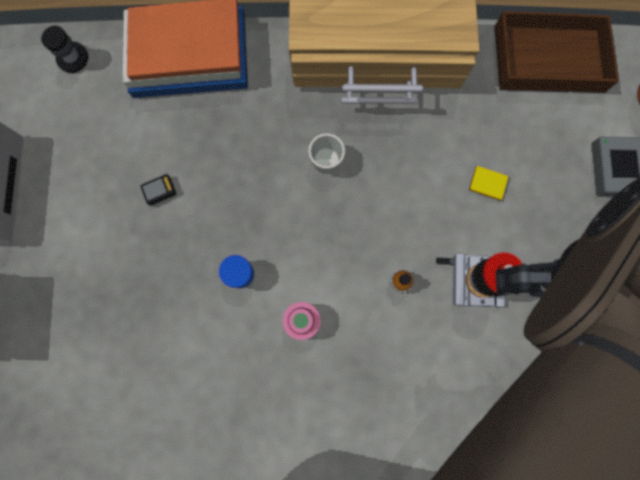

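The stack stands complete and centred: the cover is at (0.463, -0.262) against the clamp at (0.462, -0.262). In the top view the cup (326,151), canister (236,271), card case (490,183), battery (158,189), dropper (403,280) and pink lens (301,321) sit where they did at the start. I hand in.

```bash
python3 - <<'E'
from plant import ctrl
print(ctrl.sign_off())
E
```

```text
the job is handed in; nothing more can be done
None
```

I built the stack on the clamp in the order you asked and handed it in at about 36 s. From the bottom: plate down in the channel, silver lens on the cork, hood down on the lens's shoulder, red cover plug down in the hood's mouth. I let go of each piece and checked it in a picture before fetching the next.

- **Centring:** the last wrist picture put the cover within about 1 mm of the clamp's measured centre. The lens measured about as close. The cork measured about 1 mm off, and the foot looked 1–2 mm toward the robot along the channel, inside what the calibration can tell.
- **Seating:** each piece made contact within about 1 mm of the height its dimensions predict. The stack leans in the scene picture; I put that down to perspective, because the measured centres line up.
- **Bystanders:** the cup, canister, card case, battery, dropper and pink lens show at the same pixels in the top picture as at the start.
- **Forces:** the largest contact force I saw at the end of a move was about 11 N. The gripper was open and clear of the stack at hand-in.

No check failed. The recogniser reported a few wrong things early on, such as the cup at the canister's place, and I overruled those from the pictures.

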